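# Load the second cell into an opened data logger

## Robot

A 7-joint arm with a two-finger parallel gripper is mounted at the origin on a cart in front of the work surface, level with it; the furniture and walls round the work are solid. World frame = base frame: x ahead of the robot, y to its left, z up, the work surface at z = 0. Lengths are in m, angles in rad, forces in N, time in s.
With the tool pointing down it reaches from about 0.4 to 0.85 m from the base axis. Payload 10.4 kg.
Tool frame: the origin (TCP) lies midway between the tips of the shut fingers; the grasp point (between the pads) lies 19 mm behind it; z points along the fingers, y is the direction in which the jaws open and shut (so a half turn about z gives the same grasp; the last joint's range is limited). The gripper opens to 87 mm and grips with 3 to 60 N. Pads are 19 mm wide; open, the fingers measure 117 mm over their backs; the gripper's body (75 mm by 190 mm) begins 51 mm behind the grasp point.
Start: joints at [1.133, 0.332, -0.065, 1.46, 0.022, 1.35, -0.088], TCP at [0.252, -0.572, 0.223] pointing down, gripper open.
Joint ranges: [-2.6, 2.6], [-0.5, 2.12], [-1.47, 1.34], [0.16, 2.42], [-1.27, 4.41], [0.06, 2.06], [-2.6, 2.6]. Speed limits (rad/s): [2.22, 2.22, 2.79, 2.79, 3.14, 3.14, 3.14].

## Interface

Orientations are given as a unit quaternion [x, y, z, w].
In Python, from cell import get_obs, get_image, camera_params, sign_off gives the robot as it stands.
- The arm moves only by the shell command python3 -m inch 'ROWS'. ROWS is JSON, a list of rows, each an object with "translation": the shift along the tool's x, y, z each as a share of 0.025 m, from -1 to 1, a list of three; "rot": the turn, a rotation vector about the tool's x, y, z each as a share of 0.12 rad, from -1 to 1, a list of three; "claw": the finger opening in mm, from 0 to 87. A call has 1 to 20 rows; each row shifts and turns the commanded pose from where the row before left it, along the tool's axes as they then stand; what a row does not reach is not made up. A row lasts 1/12 s, in which the tool goes at most 41.7 mm and 7.16 degrees, less where a joint would pass 70% of its speed; a pose out of reach is approached as far as the arm can. A call with a number of a shift or a turn outside -1 to 1 is refused whole. A call with a gripper value outside its range is refused whole. The fingers move at their own pace and stop on an object; the grip force is fixed at half the most. Time passes only in rows, so rows that do not move let the fingers close. It gives the time, the measured TCP pose, the force and the opening at its end, in the units of the state.
- get_obs(): the state, without advancing time (a new reading comes with each control period).
- get_image(name): name is "side" or "top"; returns (picture, depth): 480x640x3 uint8, red, green, blue; 480x640 float32, m along the optical axis (not along the pixel's ray), 0 where there is no reading.
- camera_params(name): a dict with "fx", "fy", "cx", "cy" (pixels), "origin" and "attitude" of the camera in the world. Camera axes: x right, y up, looking along -z (the intrinsics and any distortion apply to the point x, -y, -z); pixel columns grow to the right and rows downward; lengths in m; the calibration is good to about 2 mm. A picture is of the moment at which its call begins. camera_params takes no time and is no camera call.
- sign_off(): hands the job in, once; it reports no verdict.
The state is a dict: "time": time; "qpos": joint angles; "joint_velocities": joint speeds; "tau": joint torques, N m; "position": TCP position; "ee_rot": TCP orientation; "ft_force": force on the tool from outside, world axes, zero at the start; "ft_torque": the same for the moment, N m; "opening": finger opening in m.
Only numpy, scipy, OpenCV 4.12 (cv2) and the standard library are available. Lean on these libraries where they do the work, as an engineer would, in place of code of your own. Each camera call takes 0.05 s, during which the arm holds its last target.

## Task

The back shell of a data logger lies open on the bench; one of its two cell holders is loaded and the other is empty. Take the fresh cell from the white rest, press its flat end gently against the coil spring of the empty holder without driving the spring solid, and roll the button end down past the retaining lip, so that the cell is left lying level in the holder like its neighbour, fully down on its pads, under the lip and held by the spring. Do not force the cell, and leave the other things on the bench where they are.

Things in the scene. Friction and masses are not known exactly. Their poses are not given: they have to be found in the camera images.
- cell: Fresh cell: plain grey cylinder 21 mm in diameter, can 68 mm long plus a 9 mm wide, 2 mm high metal button in the middle of one end (70 mm in all), about 70 g; the other end is flat. Origin on the axis, half-way along the 70 mm; x runs along the cell towards the button, its roll about x is arbitrary.
- cell_mid (a point): Centre of the fresh cell (same point and axes as its body). It starts lying level in one groove of a white two-groove rest, 21.5 mm above the bench; the grooves hold it only 22 to 30 mm either side of its centre, the middle is open at both sides down to the rest's floor, 17.5 mm below the axis. The other groove, 56 mm beside it, is empty.
- cell_button (a point): Centre of the button's face, 35 mm from the cell's centre along its x.
- chassis: Opened data logger, fixed: grey shell 150 mm (x) by 214 mm (y), rim 16 mm high; origin at the centre of its underside, z up. Board along +y; in the middle, at y = +4 mm, the holder already loaded; at y = -60 mm the empty one. Black holders 118 mm long, 30 mm wide, along x: spring at the -x end, retaining lip at the +x end.
- bay (a point): Where the seated cell's centre would be with the empty holder at the middle of its slotted screw holes: 23 mm above the bench, x from spring to lip, z up. The holder stands up to 5 mm either way along x from there: not measured, to be felt; y, z are true. Two flat pads carry the cell, its underside 2.5 mm over the holder's base; cheeks 25 mm apart guide its ends; between 22 mm behind and 17 mm ahead of its centre both sides are open.
- spring_mid (a point): Flat 18 mm wide free end of the coil spring, 31 mm from the bay point towards -x, on the cell's axis (shifts with the holder, as above). It yields 1.2 N per mm and goes solid at 14 mm (16.8 N). The seated cell holds it 4 mm in; the button end clears the lip only when it is 10 to 11 mm in (12 to 13 N), so press to about 14.5 N and keep that while rolling down. The cell rubs on it, up to 10 N.
- lip_mid (a point): Middle of the retaining lip's inner lower edge: 28.5 mm from the bay point towards +x, 12.5 mm above the seated axis (shifts with the holder). The lip is 18 mm wide and 3 mm thick; its top is level with both end walls, 15.5 mm above the axis. The wall behind it, which the button rests on, is 6.5 mm further. With the flat end low, a cell leant about 26 degrees has its button end above the lip.
- tape_roll: Bystander: roll of tape lying flat, 68 mm wide, 19 mm high; origin under its centre.
- sample_jar: Bystander: sample jar with white cap, 33 mm wide, 55 mm high; origin under its centre.
- screwdriver: Bystander: small screwdriver lying on the bench, 171 mm long along its y, 17 mm wide; origin under its middle.
Not all that is in view belongs to the job. Several things have the shape of the cell; the one meant has the colours described above.

How it is judged:
By the outcome, as a careful person would: the job done as asked, in the order asked, and still so for the second after the job is handed in, with the robot touching nothing.
It also fails if it takes over 56 s, if anything falls off the work surface, if the arm or the gripper's body presses on something with over 40 N, if the wrist force passes 120 N, or if a joint passes its speed limit or range.

## Working session

There is one attempt and no reset: what is moved stays moved. The work goes in short steps, Python scripts to look and compute and a shell command to move; the robot and the scene stay as the last step left them, time stands still between calls to the robot, and variables do not carry over. Pictures are saved under pics/ and viewed, and the job is handed in when it is done.

```bash
ls; mkdir -p pics
python3 - <<'E'
from cell import *
import cv2,numpy as np
print(get_obs())
for n in("side","top"):
    p=camera_params(n);print(n,p)
    im,d=get_image(n);cv2.imwrite(f"pics/{n}0.png",im[...,::-1]);np.save(f"pics/{n}0.npy",d)
E
```

```text
pics
{'time': 0.0, 'qpos': array([ 1.13337051,  0.33284571, -0.06470484,  1.46091592,  0.02159517,
        1.34990142, -0.08852498]), 'joint_velocities': array([-2.50063811e-05,  9.70789023e-04,  1.44306932e-03, -2.36838117e-04,
        4.31913481e-04, -5.90186456e-04,  9.33321251e-04]), 'tau': array([-1.21139314e-03, -6.23262835e+01,  2.35983945e-02, -3.89901423e+01,
       -6.14860025e-02,  3.97894881e-02,  1.92923376e-04]), 'position': array([ 0.25174156, -0.57164726,  0.22178242]), 'ee_rot': array([ 9.78566819e-01,  2.05928405e-01, -1.69570878e-04, -6.66301504e-04]), 'ft_force': array([ 1.06462195, -0.14084002,  0.67308679]), 'ft_torque': array([0.03825418, 0.02934616, 0.02786684]), 'opening': 0.08668925379359906}
side {'fx': 522.9483426190898, 'fy': 522.9483426190898, 'cx': 311.86555301981457, 'cy': 237.73986899048035, 'origin': array([ 0.49096226, -1.08855318,  0.77214628]), 'attitude': array([ 0.47118797, -0.0026466 , -0.01682734,  0.88186832])}
top {'fx': 487.16190902194523, 'fy': 487.16190902194523, 'cx': 320.77676532448993, 'cy': 241.46846393334124, 'origin': array([ 0.39116487, -0.03765806,  1.12521303]), 'attitude': array([-0.0511435 ,  0.03204818,  0.70748505, -0.70414641])}
```

View pics/side0.png

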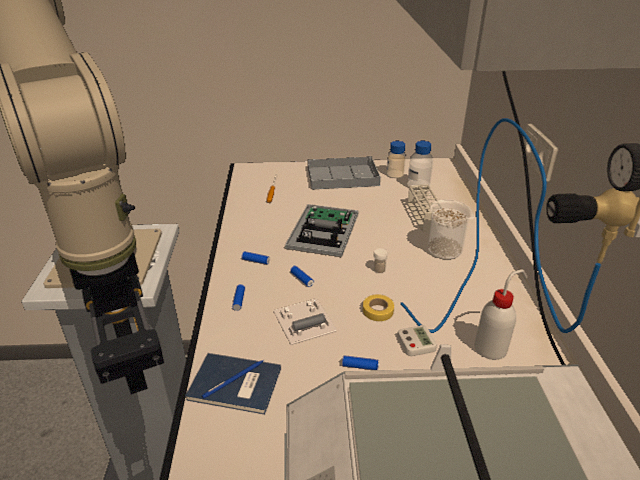

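View pics/top0.png

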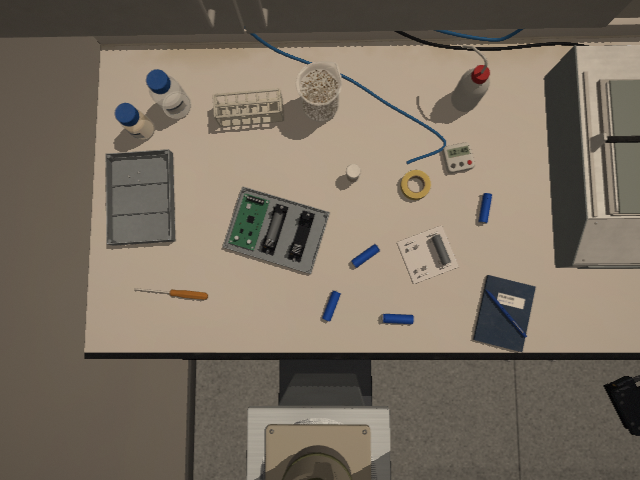

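The side view shows the rest with the grey cell near (310,323) and the logger near (322,230). In the top view the cell is near (440,250), the logger near (277,230), and the empty holder near (300,236).

```bash
cat > h.py <<'E'
import numpy as np,cv2
from scipy.spatial.transform import Rotation as R
from cell import *
def ray(n,u,v):
    p=camera_params(n);d=np.array([(u-p['cx'])/p['fx'],-(v-p['cy'])/p['fy'],-1.]);return p['origin'],R.from_quat(p['attitude']).apply(d)
def atz(n,u,v,z):
    o,d=ray(n,u,v);return o+d*(z-o[2])/d[2]
def dep(n,u,v,D):
    o,d=ray(n,u,v);return o+d*D[int(round(v)),int(round(u))]
def proj(n,P):
    p=camera_params(n);q=R.from_quat(p['attitude']).inv().apply(np.atleast_2d(P)-p['origin'])
    return np.c_[p['cx']+p['fx']*q[:,0]/-q[:,2],p['cy']-p['fy']*q[:,1]/-q[:,2]]
def crop(src,u0,v0,w,h,k,out):
    im=cv2.imread(src)[v0:v0+h,u0:u0+w];cv2.imwrite(out,cv2.resize(im,None,fx=k,fy=k,interpolation=cv2.INTER_CUBIC))
E
python3 - <<'E'
from h import *
crop("pics/top0.png",215,180,120,100,6,"pics/c1.png")
crop("pics/top0.png",390,220,80,70,8,"pics/c2.png")
crop("pics/side0.png",270,290,80,60,9,"pics/c3.png")
crop("pics/side0.png",280,195,90,65,8,"pics/c4.png")
E
```

```text
(no output)
```

View pics/c1.png

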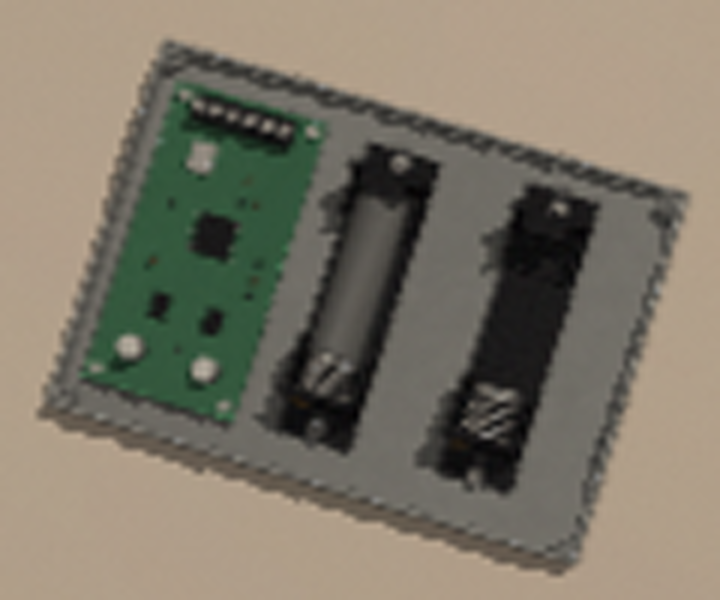

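View pics/c2.png

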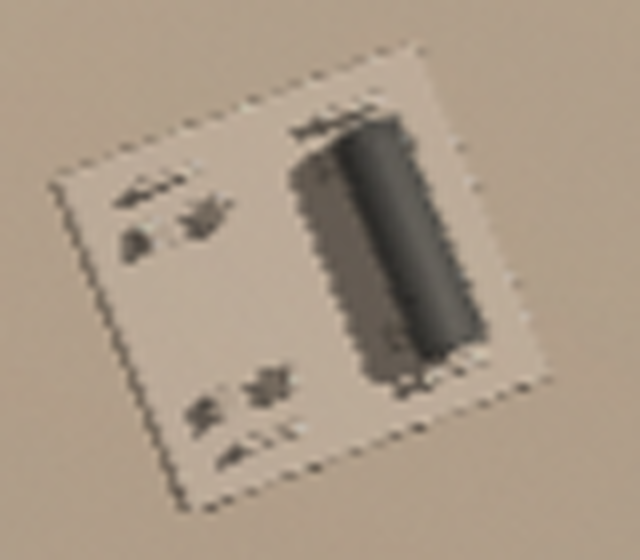

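View pics/c3.png

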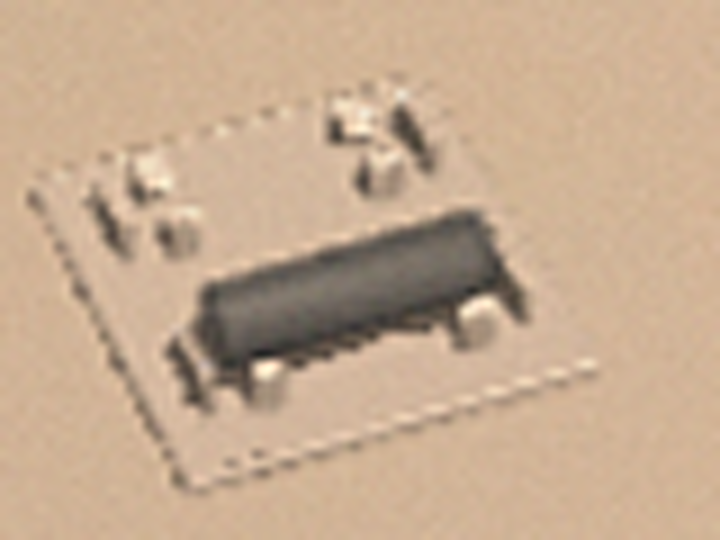

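View pics/c4.png

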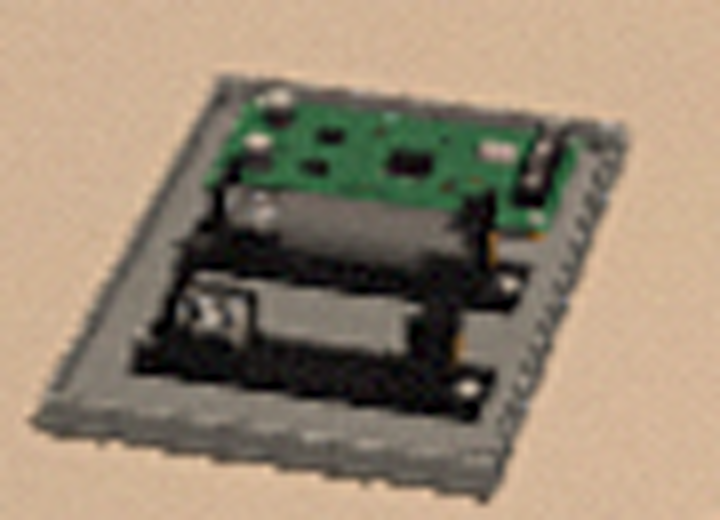

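Run:
```python
from h import *
D=np.load("pics/top0.npy");S=np.load("pics/side0.npy")
def cloud(n,D):
    v,u=np.mgrid[0:480,0:640];p=camera_params(n)
    d=np.stack([(u-p['cx'])/p['fx'],-(v-p['cy'])/p['fy'],-np.ones(u.shape)],-1)
    return p['origin']+(R.from_quat(p['attitude']).apply(d.reshape(-1,3)).reshape(480,640,3))*D[...,None]
C=cloud("top",D);T=cloud("side",S);np.save("pics/C.npy",C);np.save("pics/T.npy",T)
print("bench z",np.median(C[280:300,260:300,2]),np.median(T[250:270,330:350,2]))
for n,P,(u0,u1,v0,v1) in (("top",C,(215,335,180,280)),("side",T,(280,370,195,260))):
    q=P[v0:v1,u0:u1].reshape(-1,3)
    m=(q[:,2]>.006)&(q[:,2]<.045);q=q[m]
    r=cv2.minAreaRect(q[:,:2].astype(np.float32)*1000);print(n,r,cv2.boxPoints(r))
for n,P,(u0,u1,v0,v1) in (("top",C,(390,470,220,290)),("side",T,(270,350,290,350))):
    q=P[v0:v1,u0:u1].reshape(-1,3);m=(q[:,2]>.02)&(q[:,2]<.05);q=q[m]
    r=cv2.minAreaRect(q[:,:2].astype(np.float32)*1000);print(n,r,q[:,2].max(),m.sum())
cell=C[232:270,425:455,2];print((cell*1000).astype(int))
```

```text
bench z -0.0007581518808816856 0.0009163922609708441
top ((538.6588134765625, 107.95677185058594), (249.53822326660156, 184.0164794921875), 73.56021881103516) [[415.1015    14.327522]
 [591.5949   -37.75051 ]
 [662.2161   201.58603 ]
 [485.72272  253.66406 ]]
side ((527.4881591796875, 102.22050476074219), (224.9771270751953, 201.87857055664062), 74.41619110107422) [[400.03976   20.984283]
 [594.497    -33.249916]
 [654.9365   183.45673 ]
 [460.4793   237.69092 ]]
top ((491.04833984375, -254.45713806152344), (69.0832748413086, 78.44892883300781), 26.198843002319336) 0.03532841193755143 281
side ((501.00677490234375, -283.9659729003906), (68.73015594482422, 19.47220230102539), 20.881601333618164) 0.034537331926445924 292
[[ 1  2  2 ... -2 -1  2]
 [ 5  2  4 ...  1 -1 -2]
 [ 0  1  1 ...  0  0 -3]
 ...
 [17 17  0 ...  3  2  0]
 [10 19  2 ...  1  3  3]
 [ 3  6 -1 ...  0  0  0]]
```

```bash
cat >> h.py <<'E'
def fit(n,pts,px,x0):
    from scipy.optimize import least_squares
    pts=np.array(pts,float);px=np.array(px,float)
    def T(p):
        return R.from_euler('z',p[2]).apply(pts)+[p[0],p[1],0]
    r=least_squares(lambda p:(proj(n,T(p))-px).ravel(),x0,loss='soft_l1')
    return r.x,(proj(n,T(r.x))-px).round(1)
E
python3 - <<'E'
from h import *
X,Y=.075,.107
P=[(X,Y,.016),(X,-Y,.016),(-X,-Y,.016),(-X,Y,.016)]
t=np.array([(165,42),(690,195),(572,568),(42,410)])/6+[215,180]
s=np.array([(628,128),(488,482),(35,415),(222,75)])/8+[280,195]
xt=fit("top",P,t,[.53,.1,0.2]);xs=fit("side",P,s,[.53,.1,0.2]);print(xt,xs)
for n,x,src,(u0,v0,w,h,k) in (("top",xt[0],"pics/top0.png",(215,180,120,100,6)),("side",xs[0],"pics/side0.png",(280,195,90,65,8))):
    im=cv2.imread(src)[v0:v0+h,u0:u0+w];im=cv2.resize(im,None,fx=k,fy=k,interpolation=cv2.INTER_CUBIC)
    def pl(pts,col,close=True):
        q=R.from_euler('z',x[2]).apply(np.array(pts,float))+[x[0],x[1],0]
        q=(proj(n,q)-[u0,v0]+.5)*k
        cv2.polylines(im,[q.round().astype(int)],close,col,1,cv2.LINE_AA)
    pl(P,(0,0,255));pl([(a,b,0) for a,b,c in P],(0,160,255))
    for y in(-.06,.004):
        pl([(a,y+b,.0385) for a,b in((.035,.009),(.035,-.009),(.0285,-.009),(.0285,.009))],(255,255,0))
        pl([(a,y+b,.01) for a,b in((.059,.015),(.059,-.015),(-.059,-.015),(-.059,.015))],(0,255,0))
        pl([(-.035,y,.0335),(.033,y,.0335)],(255,0,255),False)
    cv2.imwrite(f"pics/ov_{n}.png",im)
E
```

```text
(array([ 0.54896727,  0.09528471, -0.29806834]), array([[-0.4, -0.2],
       [-0.1,  0.2],
       [ 0.5,  0.3],
       [ 0.1, -0.3]])) (array([ 0.55060027,  0.08652641, -0.30690755]), array([[ 0.3,  0.8],
       [ 0.5, -0.4],
       [-0.4, -0.8],
       [-0.4,  0.6]]))
```

View pics/ov_top.png

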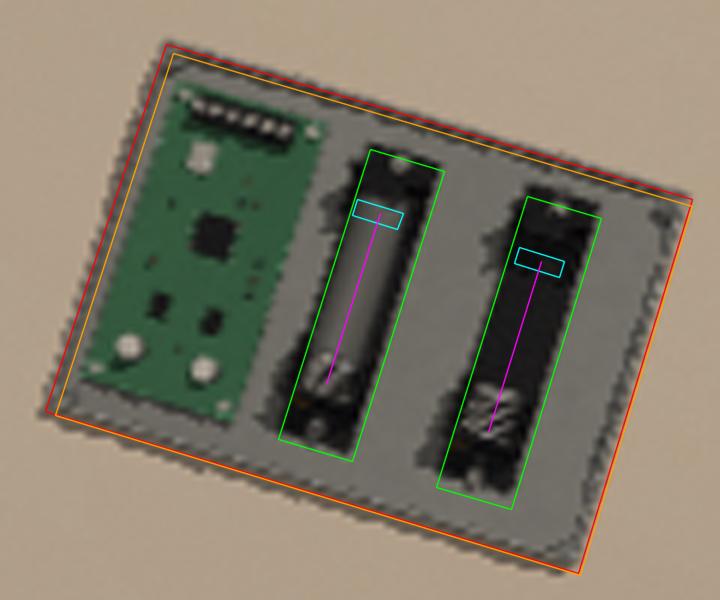

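View pics/ov_side.png

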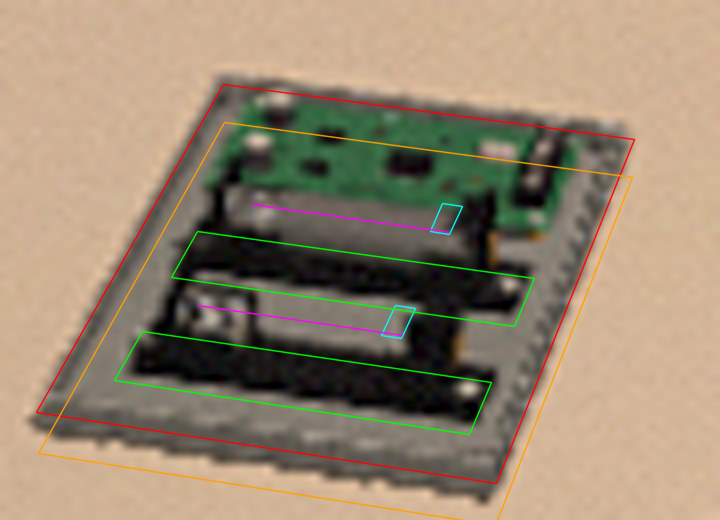

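Run:
```python
from h import *
X,Y=.075,.107
P=[(X,Y,.016),(X,-Y,0),(-X,-Y,0),(-X,Y,.016)]
s=np.array([(628,126),(488,502),(35,430),(222,75)])/8+[280,195]
xs=fit("side",P,s-.5,[.53,.1,0.2]);print(xs)
P=[(X,Y,.016),(X,-Y,.016),(-X,-Y,.016),(-X,Y,.016)]
t=np.array([(165,42),(690,195),(572,568),(42,410)])/6+[215,180]
xt=fit("top",P,t-.5,[.53,.1,0.2]);print(xt)
x=(xs[0]+xt[0])/2
for n,src,(u0,v0,w,h,k) in (("top","pics/top0.png",(215,180,120,100,6)),("side","pics/side0.png",(280,195,90,65,8))):
    im=cv2.imread(src)[v0:v0+h,u0:u0+w];im=cv2.resize(im,None,fx=k,fy=k,interpolation=cv2.INTER_CUBIC)
    def pl(pts,col,close=True):
        q=R.from_euler('z',x[2]).apply(np.array(pts,float))+[x[0],x[1],0]
        q=(proj(n,q)-[u0,v0]+.5)*k
        cv2.polylines(im,[q.round().astype(int)],close,col,1,cv2.LINE_AA)
    pl(P,(0,0,255));pl([(a,b,0) for a,b,c in P],(0,160,255))
    for y in(-.06,.004):
        pl([(a,y+b,.0385) for a,b in((.035,.009),(.035,-.009),(.0285,-.009),(.0285,.009))],(255,255,0))
        pl([(a,y+b,.01) for a,b in((.059,.015),(.059,-.015),(-.059,-.015),(-.059,.015))],(0,255,0))
        pl([(-.035,y,.0335),(.033,y,.0335)],(255,0,255),False)
    cv2.imwrite(f"pics/ov2_{n}.png",im)
# cell in rest: picks of silhouette ends
for n,pk,(u0,v0,k) in (("top",[(372,128),(462,355)],(390,220,8)),("side",[(215,305),(480,232)],(270,290,9))):
    a=[atz(n,u/k+u0-.5,v/k+v0-.5,.028) for u,v in pk];print(n,a,np.mean(a,0),np.linalg.norm(a[1]-a[0]))
```

```text
(array([ 0.54973645,  0.09734824, -0.31140471]), array([[ 0.2, -0.3],
       [-0. ,  0.3],
       [-0.1,  0.4],
       [-0.1, -0.8]]))
(array([ 0.5501394 ,  0.09645029, -0.29806753]), array([[-0.4, -0.2],
       [-0.2,  0.2],
       [ 0.5,  0.3],
       [ 0.1, -0.3]]))
top [array([ 0.53294922, -0.2684128 ,  0.028     ]), array([ 0.46867997, -0.29149614,  0.028     ])] [ 0.5008146  -0.27995447  0.028     ] 0.06828892922941004
side [array([ 0.47026497, -0.29119937,  0.028     ]), array([ 0.53198631, -0.26935876,  0.028     ])] [ 0.50112564 -0.28027906  0.028     ] 0.06547164192373313
```

View pics/ov2_side.png

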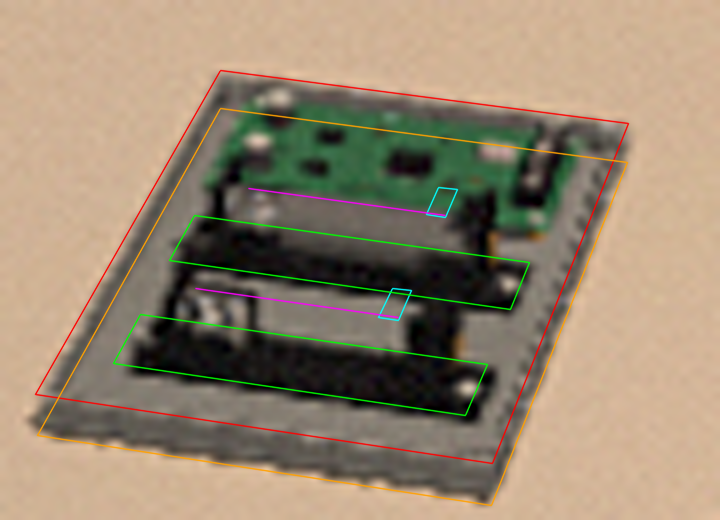

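View pics/ov2_top.png

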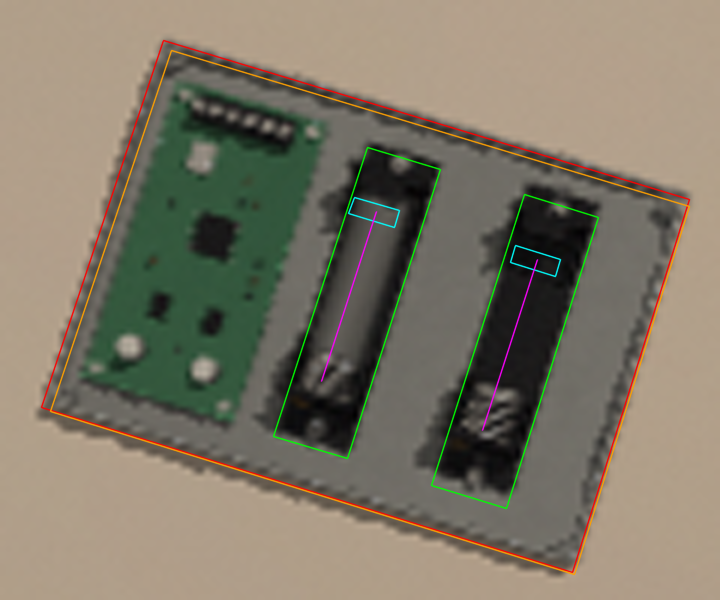

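```bash
python3 - <<'E'
from h import *
ims={"top":[], "side":[]}
for i in range(4):
    for n in ims: ims[n].append(get_image(n)[0].astype(float))
for n in ims:
    a=np.mean(ims[n],0)[...,::-1];np.save(f"pics/avg_{n}.npy",a)
x=np.array([.550,.0955,-.302])
def pl(im,n,o,k,x,pts,col,close=True):
    q=R.from_euler('z',x[2]).apply(np.array(pts,float))+[x[0],x[1],0]
    q=(proj(n,q)-o+.5)*k
    cv2.polylines(im,[q.round().astype(int)],close,col,1,cv2.LINE_AA)
for n,(u0,v0,w,h,k) in (("top",(255,195,65,70,8)),("side",(292,212,55,40,14))):
    a=np.load(f"pics/avg_{n}.npy")[v0:v0+h,u0:u0+w]
    im=np.clip(255*(a/255)**.5*1.0,0,255).astype(np.uint8)
    im=cv2.resize(im,None,fx=k,fy=k,interpolation=cv2.INTER_CUBIC)
    im2=im.copy();o=np.array([u0,v0])
    for y in(-.06,.004):
        for s in(-.0105,.0105): pl(im2,n,o,k,x,[(-.035,y+s,.023),(.033,y+s,.023)],(255,0,255),False)
        pl(im2,n,o,k,x,[(a,y+b,.0385) for a,b in((.035,.009),(.035,-.009),(.0285,-.009),(.0285,.009))],(255,255,0))
    cv2.imwrite(f"pics/g_{n}.png",np.hstack([im,im2]) if n=="top" else np.vstack([im[:,:],im2[:,:]])[:, :])
    print(im.shape)
E
python3 -c "
import cv2
a=cv2.imread('pics/g_side.png');print(a.shape);cv2.imwrite('pics/g_side.png',cv2.resize(a,None,fx=.55,fy=.55,interpolation=cv2.INTER_AREA))
a=cv2.imread('pics/g_top.png');print(a.shape);cv2.imwrite('pics/g_top.png',cv2.resize(a,None,fx=.76,fy=.76,interpolation=cv2.INTER_AREA))"
```

```text
(560, 520, 3)
(560, 770, 3)
(1120, 770, 3)
(560, 1040, 3)
```

View pics/g_top.png

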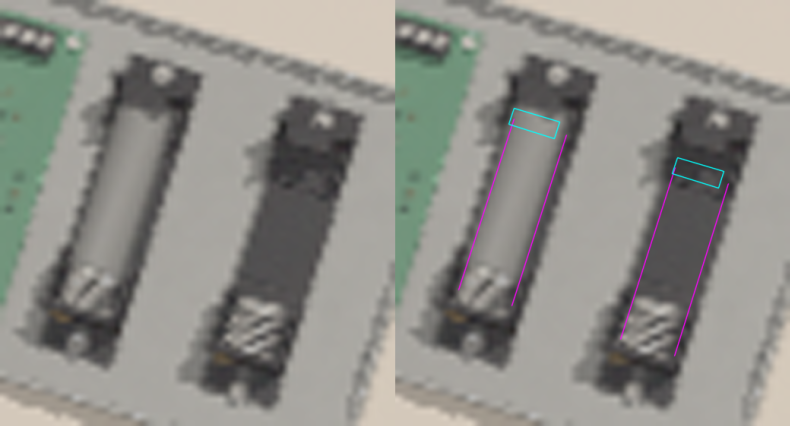

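View pics/g_side.png

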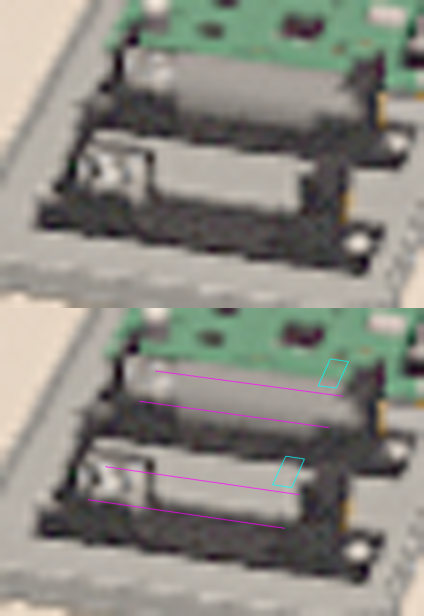

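Run:
```python
from h import *
x=np.array([.550,.0955,-.302])
def ch(p): return R.from_euler('z',-x[2]).apply(p-[x[0],x[1],0])*1000
f=lambda u,v:(u/6.08+255-.5,v/6.08+195-.5)
for nm,u,v,z in (("loaded cell top end",147,110,.0385),("loaded cell spring end",92,268,.033),("empty spring end",263,300,.032),("spring back",243,358,.032),
  ("emptyholder end far",327,100,.03),("near end",240,405,.01),("screw far",325,120,.012),("screw near",240,390,.012),("screw far L",163,75,.012),("screw near L",77,342,.012)):
    print(nm,ch(atz("top",*f(u,v),z)).round(1))
g=lambda u,v:(u/7.7+292-.5,v/7.7+212-.5)
for nm,u,v,z in (("screw far",357,242,.012),("screw far L",397,142,.012),("lip block left edge E",302,175,.023),("lip block left L",350,80,.03)):
    print(nm,ch(atz("side",*g(u,v),z)).round(1))
```

```text
loaded cell top end [37.3  2.6 38.5]
loaded cell spring end [-24.8   5.   33. ]
empty spring end [-17.6 -59.6  32. ]
spring back [-40.4 -59.   32. ]
emptyholder end far [ 61.7 -59.8  30. ]
near end [-56.3 -60.9  10. ]
screw far [ 57.  -59.4  12. ]
screw near [-51.  -59.4  12. ]
screw far L [55.6  5.1 12. ]
screw near L [-51.7   5.2  12. ]
screw far [ 55.9 -61.3  12. ]
screw far L [55.4  2.  12. ]
lip block left edge E [ 32.3 -42.6  23. ]
lip block left L [36.6  9.4 30. ]
```

Run:
```python
from h import *
t=np.load("pics/avg_top.npy")[228:272,420:460];s=np.load("pics/avg_side.npy")[305:340,283:333]
f=lambda a,k:cv2.resize(np.clip(255*(a/255)**.7,0,255).astype(np.uint8),None,fx=k,fy=k,interpolation=cv2.INTER_CUBIC)
cv2.imwrite("pics/ct.png",f(t,12));cv2.imwrite("pics/cs.png",f(s,14))
```

```text
(no output)
```

View pics/ct.png

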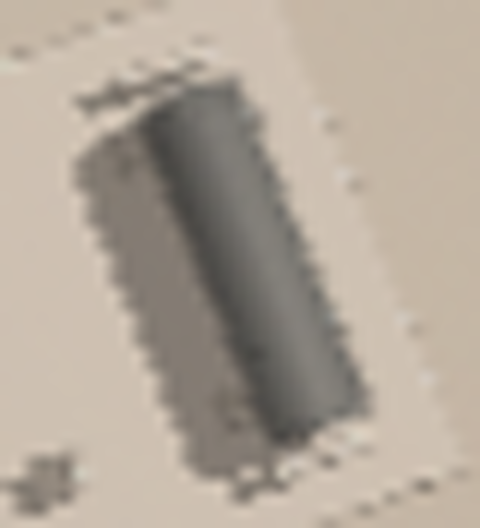

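View pics/cs.png

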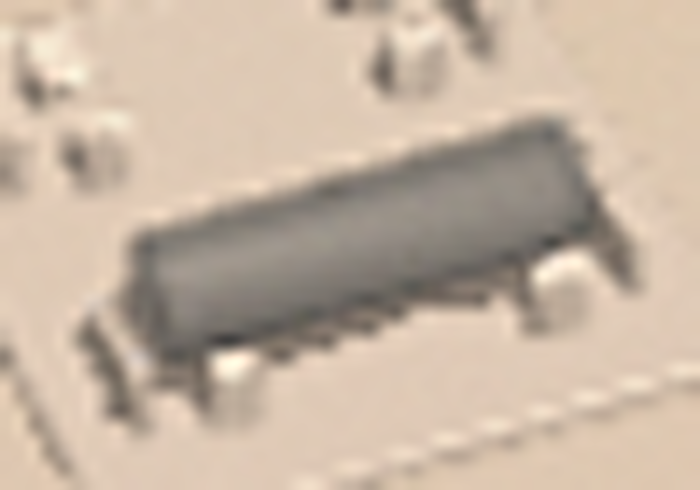

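Run:
```python
from h import *
s=np.load("pics/avg_side.npy")
print(s[318:336,286:300].mean(-1).round().astype(int))
# predicted projections
c=np.array([.501,-.2801,.0215]);u=np.array([np.cos(.343),np.sin(.343),0]);w=np.array([-u[1],u[0],0]);z=np.array([0,0,1])
for e in(-34,-35,34,35,-33,33):
    print(e,proj("side",c+u*e/1000)[0].round(1),proj("top",c+u*e/1000)[0].round(1))
print(proj("side",[c-u*.034+.0105*(np.cos(a)*w+np.sin(a)*z) for a in np.arange(8)*np.pi/4]).round(1))
```

```text
[[188 188 150 139 159 164 180 185 186 184 185 189 188 191]
 [187 185 180 180 182 183 186 187 188 191 193 196 163 146]
 [184 185 185 185 184 186 191 192 197 166 148 126  96  94]
 [184 183 182 185 185 191 161 122 113  98  95  90  90  94]
 [184 183 184 184 186 176 110  71  87  94  98 105 105 109]
 [184 185 183 184 189 173 107  79  99 108 114 119 122 122]
 [182 183 183 184 190 176 113  80 109 123 125 121 117 114]
 [182 183 184 187 194 149  86  73  89 107 112 111 107 103]
 [183 185 186 191 168 117  80  75  74 100 104  99  96  94]
 [185 188 192 144 168 132  80  78  64  94 100  92  85  85]
 [183 189 145  87 153 154 109  81  65  80  86  78  76  74]
 [185 191 130  76  93 173 147  91  72  71  70  63  46  42]
 [184 189 183 125  77 126 181 137  74  54  61  73 167 215]
 [187 185 193 133  78  83 178 160  99  89  85  76 188 231]
 [189 187 189 184 125  77 138 130  93  87  93  79 126 162]
 [185 187 188 195 137  78 109 150 174 182 128  76 129 148]
 [163 187 188 193 130  74  95 145 183 194 186 118 131 149]
 [141 183 187 189 178 174 128 133 177 188 191 161 151 160]]
-34 [292.9 325.9] [446.6 263.9]
-35 [292.4 326. ] [446.8 264.4]
34 [323.3 317.4] [435.5 235.8]
35 [323.7 317.2] [435.4 235.4]
-33 [293.3 325.7] [446.4 263.5]
33 [322.9 317.5] [435.7 236.2]
[[291.2 322.6]
 [291.5 320.9]
 [292.7 322.1]
 [294.  325.5]
 [294.6 329.2]
 [294.2 330.8]
 [293.  329.6]
 [291.8 326.2]]
```

Run:
```python
from h import *
C=np.load("pics/C.npy");T=np.load("pics/T.npy")
for u,v in((550,60),(556,262),(560,150),(580,250),(620,255),(630,180),(620,150),(600,60)): print((u,v),C[v,u].round(3))
for u,v in((290,410),(345,370),(440,365),(350,480),(320,430),(450,350),(470,420),(330,460)): print("s",(u,v),T[v,u].round(3))
```

```text
(550, 60) [ 0.961 -0.56  -0.002]
(556, 262) [ 0.473 -0.538  0.015]
(560, 150) [ 0.716 -0.538  0.067]
(580, 250) [ 0.49  -0.547  0.107]
(620, 255) [ 0.48  -0.632  0.1  ]
(630, 180) [ 0.618 -0.611  0.188]
(620, 150) [ 0.678 -0.597  0.188]
(600, 60) [ 0.879 -0.589  0.155]
s (290, 410) [ 0.466 -0.553  0.088]
s (345, 370) [ 0.569 -0.395 -0.001]
s (440, 365) [ 0.691 -0.556  0.183]Traceback (most recent call last):
  File "<stdin>", line 4, in <module>
IndexError: index 480 is out of bounds for axis 0 with size 480
```

```bash
python3 -m inch '[{"translation":[0.4,-0.2,0],"rot":[0,0,0.6],"claw":50},{"translation":[0.8,-0.45,0],"rot":[0,0,0],"claw":50},{"translation":[0.83,-0.48,0],"rot":[0,0,0],"claw":50},{"translation":[0.83,-0.48,0],"rot":[0,0,0],"claw":50},{"translation":[0.83,-0.48,0],"rot":[0,0,0],"claw":50},{"translation":[0.83,-0.48,0],"rot":[0,0,0],"claw":50},{"translation":[0.83,-0.48,0],"rot":[0,0,0],"claw":50},{"translation":[0.83,-0.48,0],"rot":[0,0,0],"claw":50},{"translation":[0.83,-0.48,0],"rot":[0,0,0],"claw":50},{"translation":[0.83,-0.48,0],"rot":[0,0,0],"claw":50},{"translation":[0.83,-0.48,0],"rot":[0,0,0],"claw":50},{"translation":[0.83,-0.48,0],"rot":[0,0,0],"claw":50},{"translation":[0.83,-0.48,0],"rot":[0,0,0],"claw":50},{"translation":[0.83,-0.48,0],"rot":[0,0,0],"claw":50},{"translation":[0.83,-0.48,0],"rot":[0,0,0],"claw":50},{"translation":[0.83,-0.48,0],"rot":[0,0,0],"claw":50},{"translation":[0,0,0],"rot":[0,0,0],"claw":50}]'
cat >> h.py <<'E'
def todo(P,yaw=None,tilt=0):
    "tool-frame shares to reach P (world TCP); prints yaw/tilt now"
    o=get_obs();Rt=R.from_quat(o['ee_rot']);M=Rt.as_matrix()
    print("t",o['time'],"pos",o['position'].round(4),"x-yaw",np.arctan2(M[1,0],M[0,0]).round(4),"x-elev",np.arcsin(M[2,0]).round(4),"y-elev",np.arcsin(M[2,1]).round(4),"F",o['ft_force'].round(2),"open",round(o['opening'],4))
    if P is not None:
        print("trans shares",(M.T@(np.array(P)-o['position'])/.025).round(3))
    if yaw is not None:
        cx=np.array([np.cos(yaw)*np.cos(tilt),np.sin(yaw)*np.cos(tilt),np.sin(tilt)]);cy=np.array([np.sin(yaw),-np.cos(yaw),0]);G=np.c_[cx,cy,np.cross(cx,cy)]
        print("rot shares",((Rt.inv()*R.from_matrix(G)).as_rotvec()/.12).round(3))
E
python3 -c "
from h import *
todo([.501,-.2801,.0115],.343)"
```

```text
time: 1.92
position: [0.4945, -0.2852, 0.2227]
ee_rot: [0.985, 0.174, 0.001, -0.001]
ft_force: [0.6, 2.0, -0.1]
opening: 0.0498
t 1.9167 pos [ 0.4945 -0.2852  0.2227] x-yaw 0.3494 x-elev 0.0023 y-elev -0.0012 F [ 0.62  2.02 -0.1 ] open 0.0498
trans shares [ 0.293 -0.091  8.45 ]
rot shares [-0.01  -0.019  0.054]
```

```bash
python3 -m inch '[{"translation":[0.15,0,0.5],"rot":[0,0,0.05],"claw":50},{"translation":[0.14,-0.09,1],"rot":[0,0,0],"claw":50},{"translation":[0,0,1],"rot":[0,0,0],"claw":50},{"translation":[0,0,1],"rot":[0,0,0],"claw":50},{"translation":[0,0,1],"rot":[0,0,0],"claw":50},{"translation":[0,0,1],"rot":[0,0,0],"claw":50},{"translation":[0,0,1],"rot":[0,0,0],"claw":50},{"translation":[0,0,0],"rot":[0,0,0],"claw":50},{"translation":[0,0,0],"rot":[0,0,0],"claw":50}]'
python3 - <<'E'
from h import *
todo([.501,-.2801,.0115],.343)
for n,(u0,v0,w,h,k) in (("top",(390,210,90,80,7)),("side",(260,270,100,80,7))):
    im,_=get_image(n);im=np.clip(255*(im[...,::-1]/255)**.6,0,255).astype(np.uint8)
    q=proj(n,get_obs()['position'])[0];print(n,q,(q-[u0,v0]+.5)*k)
    cv2.imwrite(f"pics/a_{n}.png",cv2.resize(im[v0:v0+h,u0:u0+w],None,fx=k,fy=k,interpolation=cv2.INTER_CUBIC))
E
```

```text
time: 2.67
position: [0.4958, -0.286, 0.0588]
ee_rot: [0.986, 0.167, -0.001, -0.001]
ft_force: [0.1, 0.3, 1.4]
opening: 0.05
t 2.6667 pos [ 0.4958 -0.286   0.0588] x-yaw 0.3355 x-elev -0.0023 y-elev -0.0021 F [0.13 0.28 1.43] open 0.05
trans shares [ 0.277 -0.15   1.891]
rot shares [-0.018  0.019 -0.063]
top [447.87051812 249.82054533] [408.59362681 282.24381732]
side [306.44728788 309.22439252] [328.63101519 278.07074767]
```

View pics/a_top.png

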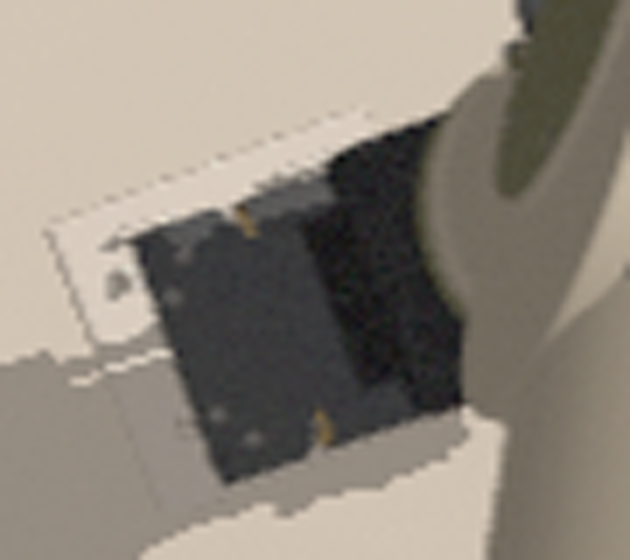

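View pics/a_side.png

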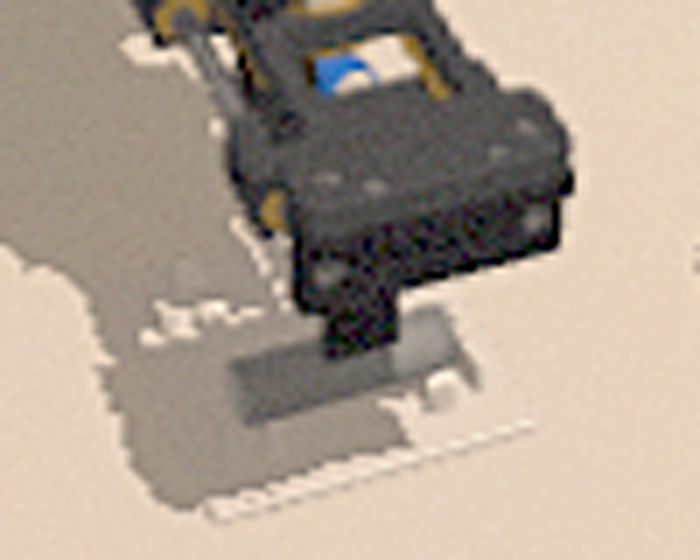

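```bash
python3 -m inch '[{"translation":[0.27,-0.15,0],"rot":[0,0,-0.06],"claw":50},{"translation":[0,0,0],"rot":[0,0,0],"claw":50},{"translation":[0,0,0],"rot":[0,0,0],"claw":50}]'
python3 - <<'E'
from h import *
todo([.501,-.2801,.0115],.343)
get_image("top");todo([.501,-.2801,.0115],.343)
E
```

```text
time: 3.02
position: [0.5035, -0.2795, 0.0612]
ee_rot: [0.985, 0.172, 0.001, 0.001]
ft_force: [-0.2, -0.4, -0.5]
opening: 0.0502
t 3.0167 pos [ 0.5035 -0.2795  0.0612] x-yaw 0.3452 x-elev 0.0015 y-elev 0.0014 F [-0.23 -0.39 -0.48] open 0.0502
trans shares [-0.107 -0.016  1.989]
rot shares [ 0.011 -0.013  0.018]
t 3.0667 pos [ 0.5031 -0.2798  0.0609] x-yaw 0.3447 x-elev 0.0009 y-elev 0.0011 F [-0.1   0.3  -0.28] open 0.0501
trans shares [-0.085 -0.019  1.976]
rot shares [ 0.009 -0.008  0.014]
```

```bash
python3 -m inch '[{"translation":[-0.08,-0.01,0.6],"rot":[0,0,0],"claw":50},{"translation":[0,0,0.6],"rot":[0,0,0],"claw":50},{"translation":[0,0,0.5],"rot":[0,0,0],"claw":50},{"translation":[0,0,0.25],"rot":[0,0,0],"claw":50},{"translation":[0,0,0],"rot":[0,0,0],"claw":50},{"translation":[0,0,0],"rot":[0,0,0],"claw":50}]'
python3 - <<'E'
from h import *
todo([.501,-.2801,.0115],.343)
E
```

```text
time: 3.57
position: [0.5006, -0.2803, 0.0114]
ee_rot: [0.985, 0.171, -0.0, -0.0]
ft_force: [-0.2, 0.4, 1.3]
opening: 0.0503
t 3.5667 pos [ 0.5006 -0.2803  0.0114] x-yaw 0.344 x-elev -0.0001 y-elev -0.0002 F [-0.2   0.45  1.32] open 0.0503
trans shares [ 0.02  -0.003 -0.004]
rot shares [-0.001  0.001  0.008]
```

Accurately placed; now close.

```bash
python3 -m inch '[{"translation":[0,0,0],"rot":[0,0,0],"claw":30},{"translation":[0,0,0],"rot":[0,0,0],"claw":24},{"translation":[0,0,0],"rot":[0,0,0],"claw":20},{"translation":[0,0,0],"rot":[0,0,0],"claw":10},{"translation":[0,0,0],"rot":[0,0,0],"claw":10},{"translation":[0,0,0],"rot":[0,0,0],"claw":10}]'
```

```text
time: 4.07
position: [0.5007, -0.2807, 0.0116]
ee_rot: [0.985, 0.171, 0.0, 0.0]
ft_force: [0.3, 0.3, 0.8]
opening: 0.0202
```

```bash
python3 -m inch '[{"translation":[0,0,-0.4],"rot":[0,0,0],"claw":10},{"translation":[0,0,-0.8],"rot":[0,0,0],"claw":10},{"translation":[0,0,-0.9],"rot":[0,0,0.5],"claw":10},{"translation":[0,0,-0.9],"rot":[0,0,0.8],"claw":10},{"translation":[0,0,-0.9],"rot":[0,0,0.8],"claw":10},{"translation":[0,0,-0.9],"rot":[0,0,0.8],"claw":10},{"translation":[0,0,-0.6],"rot":[0,0,0.8],"claw":10},{"translation":[0,0,-0.6],"rot":[0,0,0.8],"claw":10},{"translation":[0,0,0],"rot":[0,0,0.8],"claw":10},{"translation":[0,0,0],"rot":[0,0,0.08],"claw":10},{"translation":[0,0,0],"rot":[0,0,0],"claw":10}]'
python3 - <<'E'
from h import *
todo([.541,.035,.16],-.302)
for n in ("side",):
    im,_=get_image(n);q=proj(n,get_obs()['position'])[0];u0,v0=(q-[45,40]).astype(int)
    im=np.clip(255*(im[...,::-1]/255)**.6,0,255).astype(np.uint8)
    cv2.imwrite(f"pics/b_{n}.png",cv2.resize(im[v0:v0+75,u0:u0+90],None,fx=8,fy=8,interpolation=cv2.INTER_CUBIC))
E
```

```text
time: 4.98
position: [0.5004, -0.2801, 0.1616]
ee_rot: [0.989, -0.149, 0.0, 0.0]
ft_force: [0.2, 0.1, -0.3]
opening: 0.0202
t 4.9833 pos [ 0.5004 -0.2801  0.1616] x-yaw -0.2992 x-elev 0.0 y-elev 0.0 F [ 0.23  0.12 -0.34] open 0.0202
trans shares [ -2.162 -12.523   0.063]
rot shares [ 0.    -0.     0.023]
```

View pics/b_side.png

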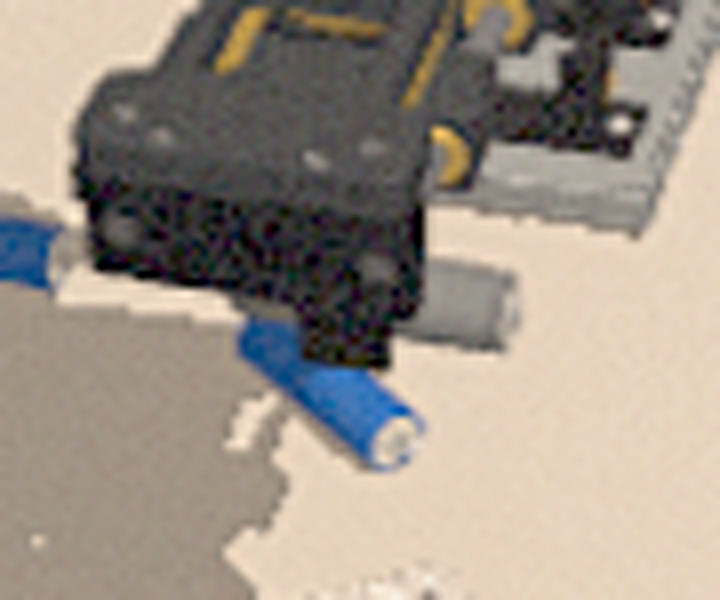

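```bash
python3 -m inch '[{"translation":[0,0,0],"rot":[0,0,0.9],"claw":10},{"translation":[0,0,0],"rot":[0,0,0.9],"claw":10},{"translation":[0,0,0],"rot":[0,0,0.9],"claw":10},{"translation":[0,0,0],"rot":[0,0,0.9],"claw":10},{"translation":[0,0,0],"rot":[0,0,0.9],"claw":10},{"translation":[0,0,0],"rot":[0,0,0.9],"claw":10},{"translation":[0,0,0],"rot":[0,0,0.9],"claw":10},{"translation":[0,0,0],"rot":[0,0,0],"claw":10}]'
python3 - <<'E'
from h import *
print(get_obs()['qpos'].round(2))
a=np.mean([get_image("side")[0].astype(float) for i in range(3)],0);q=proj("side",get_obs()['position'])[0];u0,v0=(q-[20,25]).astype(int)
im=np.clip(255*(a[...,::-1]/255)**.7,0,255).astype(np.uint8)
cv2.imwrite(f"pics/b2_side.png",cv2.resize(im[v0:v0+45,u0:u0+50],None,fx=13,fy=13,interpolation=cv2.INTER_CUBIC))
E
```

```text
time: 5.7
position: [0.5001, -0.2801, 0.1607]
ee_rot: [0.863, -0.506, -0.001, 0.0]
ft_force: [0.5, -0.4, -1.0]
opening: 0.0204
[ 0.53  0.27 -0.11  1.68  0.03  1.2  -2.22]
```

View pics/b2_side.png

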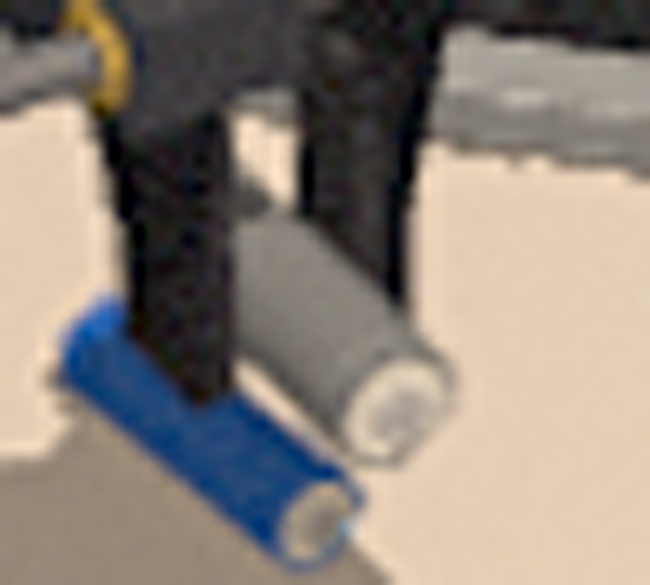

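The end towards +x shows the white ring with a grey disc at (400,410), so that end is the button. The blue cell's flat end, at (315,520), looks plain. I turn back to the logger's yaw and travel.

```bash
python3 -m inch '[{"translation":[0,0,0],"rot":[0,0,-0.9],"claw":10},{"translation":[0,0,0],"rot":[0,0,-0.9],"claw":10},{"translation":[0,0,0],"rot":[0,0,-0.9],"claw":10},{"translation":[0,0,0],"rot":[0,0,-0.9],"claw":10},{"translation":[0,0,0],"rot":[0,0,-0.9],"claw":10},{"translation":[0,0,0],"rot":[0,0,-0.9],"claw":10},{"translation":[0,0,0],"rot":[0,0,-0.88],"claw":10},{"translation":[0,-0.4,0],"rot":[0,0,0],"claw":10},{"translation":[-0.2,-0.8,0],"rot":[0,0,0],"claw":10},{"translation":[-0.2,-1,0],"rot":[0,0,0],"claw":10},{"translation":[-0.2,-1,0],"rot":[0,0,0],"claw":10},{"translation":[-0.2,-1,0],"rot":[0,0,0],"claw":10},{"translation":[-0.2,-1,0],"rot":[0,0,0],"claw":10},{"translation":[-0.2,-1,0],"rot":[0,0,0],"claw":10},{"translation":[-0.2,-1,0],"rot":[0,0,0],"claw":10}]'
python3 - <<'E'
from h import *
todo([.541,.035,.16],-.302)
E
```

```text
time: 7.1
position: [0.5209, -0.096, 0.1614]
ee_rot: [0.988, -0.152, 0.0, -0.0]
ft_force: [0.6, 0.1, -0.7]
opening: 0.0204
t 7.1 pos [ 0.5209 -0.096   0.1614] x-yaw -0.3049 x-elev 0.0001 y-elev -0.0001 F [ 0.58  0.12 -0.67] open 0.0204
trans shares [-0.808 -5.241  0.054]
rot shares [-0.001 -0.001 -0.024]
```

```bash
cat >> h.py <<'E'
YAW=-.302;U=np.array([np.cos(YAW),np.sin(YAW),0]);V=np.array([-U[1],U[0],0]);Z=np.array([0,0,1.])
S=np.array([.5441,.0345,.023])
def tcp(th,xc,zc,yc=0):
    return S+U*xc/1e3+V*yc/1e3+Z*zc/1e3+.010*(np.sin(th)*U-np.cos(th)*Z)
def cellnow():
    o=get_obs();M=R.from_quat(o['ee_rot']).as_matrix();c=o['position']-.010*M[:,2]-S;th=np.arcsin(M[2,0]);c=c*1000
    f=o['ft_force'];xc,yc,zc=c@U,c@V,c[2]
    print("t %.2f th %.3f xc %.1f yc %.1f zc %.1f | yaw %.3f roll %.3f | F u %.1f v %.1f z %.1f open %.4f"%(o['time'],th,xc,yc,zc,np.arctan2(M[1,0],M[0,0]),np.arcsin(M[2,1]),f@U,f@V,f[2],o['opening']))
    x,s,k=xc,np.sin(th),np.cos(th)
    print(" face top (%.1f,%.1f) bot (%.1f,%.1f); front low (%.1f,%.1f) top (%.1f,%.1f) button (%.1f,%.1f)"%(x-35*k-10.5*s,zc-35*s+10.5*k,x-35*k+10.5*s,zc-35*s-10.5*k,x+33*k+10.5*s,zc+33*s-10.5*k,x+33*k-10.5*s,zc+33*s+10.5*k,x+35*k,zc+35*s))
def go(th,xc,zc,yc=0): todo(tcp(th,xc,zc,yc),YAW,th)
E
python3 -c "
from h import *
go(0,9,60);go(.5,9,60)"
```

```text
t 7.1 pos [ 0.5209 -0.096   0.1614] x-yaw -0.3049 x-elev 0.0001 y-elev -0.0001 F [ 0.58  0.12 -0.67] open 0.0204
trans shares [-0.324 -5.259  3.535]
rot shares [-0.001 -0.001 -0.024]
t 7.1 pos [ 0.5209 -0.096   0.1614] x-yaw -0.3049 x-elev 0.0001 y-elev -0.0001 F [ 0.58  0.12 -0.67] open 0.0204
trans shares [-0.132 -5.26   3.486]
rot shares [ 0.005  4.165 -0.024]
```

```bash
python3 -m inch '[{"translation":[0,-0.88,0],"rot":[0,0,0],"claw":10},{"translation":[0,-0.88,0],"rot":[0,0,0],"claw":10},{"translation":[-0.05,-0.88,0.6],"rot":[0,0,0],"claw":10},{"translation":[-0.05,-0.88,0.6],"rot":[0,0,0],"claw":10},{"translation":[0,-0.88,0.6],"rot":[0,0,0],"claw":10},{"translation":[0,-0.86,0.6],"rot":[0,0,0],"claw":10},{"translation":[0,0,0.6],"rot":[0,0.8,0],"claw":10},{"translation":[0,0,0.5],"rot":[0,0.85,0],"claw":10},{"translation":[0,0,0],"rot":[0,0.85,0],"claw":10},{"translation":[0,0,0],"rot":[0,0.85,0],"claw":10},{"translation":[0,0,0],"rot":[0,0.82,0],"claw":10},{"translation":[0,0,0],"rot":[0,0,0],"claw":10},{"translation":[0,0,0],"rot":[0,0,0],"claw":10}]'
python3 - <<'E'
from h import *
cellnow();go(.5,9,30)
E
```

```text
time: 8.18
position: [0.559, 0.0271, 0.0722]
ee_rot: [0.967, -0.146, 0.204, 0.035]
ft_force: [0.1, 0.2, -0.6]
opening: 0.0201
t 8.18 th 0.417 xc 12.4 yc -2.6 zc 58.3 | yaw -0.299 roll 0.008 | F u 0.0 v 0.2 z -0.6 open 0.0201
 face top (-23.9,53.8) bot (-15.4,34.6); front low (46.8,62.1) top (38.3,81.3) button (44.4,72.5)
t 8.1833 pos [0.559  0.0271 0.0722] x-yaw -0.2985 x-elev 0.4166 y-elev 0.0085 F [ 0.12  0.22 -0.59] open 0.0201
trans shares [-0.548 -0.115  0.98 ]
rot shares [0.064 0.695 0.029]
```

```bash
python3 -m inch '[{"translation":[-0.25,-0.05,0.5],"rot":[0.06,0.7,0.03],"claw":10},{"translation":[-0.27,-0.05,0.48],"rot":[0,0,0],"claw":10},{"translation":[0,0,0],"rot":[0,0,0],"claw":10},{"translation":[0,0,0],"rot":[0,0,0],"claw":10}]'
python3 - <<'E'
from h import *
cellnow();go(.5,9,30)
for n,(u0,v0,w,h,k) in (("top",(250,180,90,90,7)),("side",(280,180,90,70,8))):
    im,_=get_image(n);im=np.clip(255*(im[...,::-1]/255)**.5,0,255).astype(np.uint8)
    cv2.imwrite(f"pics/d_{n}.png",cv2.resize(im[v0:v0+h,u0:u0+w],None,fx=k,fy=k,interpolation=cv2.INTER_CUBIC))
E
```

```text
time: 8.52
position: [0.5583, 0.0254, 0.0532]
ee_rot: [0.966, -0.147, 0.208, 0.038]
ft_force: [0.1, -0.1, -0.7]
opening: 0.0203
t 8.52 th 0.426 xc 12.1 yc -4.3 zc 39.3 | yaw -0.299 roll 0.013 | F u 0.1 v -0.1 z -0.7 open 0.0203
 face top (-24.1,34.4) bot (-15.4,15.3); front low (46.5,43.4) top (37.8,62.5) button (44.0,53.8)
t 8.5167 pos [0.5583 0.0254 0.0532] x-yaw -0.2994 x-elev 0.4257 y-elev 0.0131 F [ 0.11 -0.1  -0.69] open 0.0203
trans shares [-0.236 -0.183  0.284]
rot shares [0.11  0.619 0.024]
```

View pics/d_top.png

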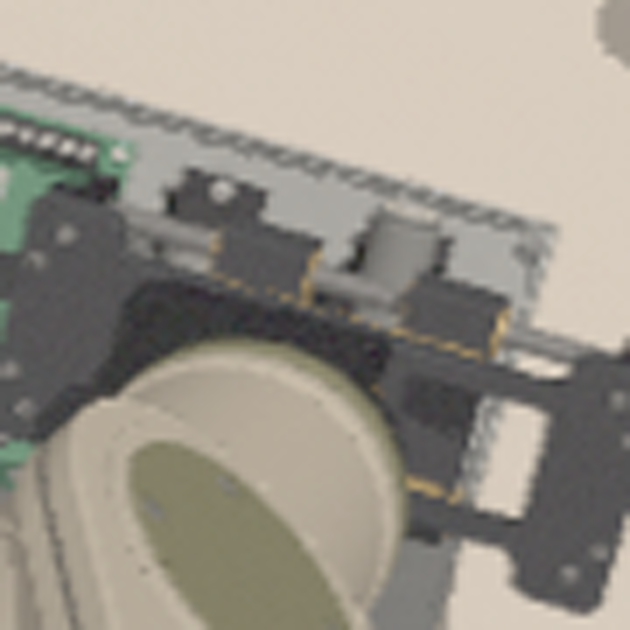

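View pics/d_side.png

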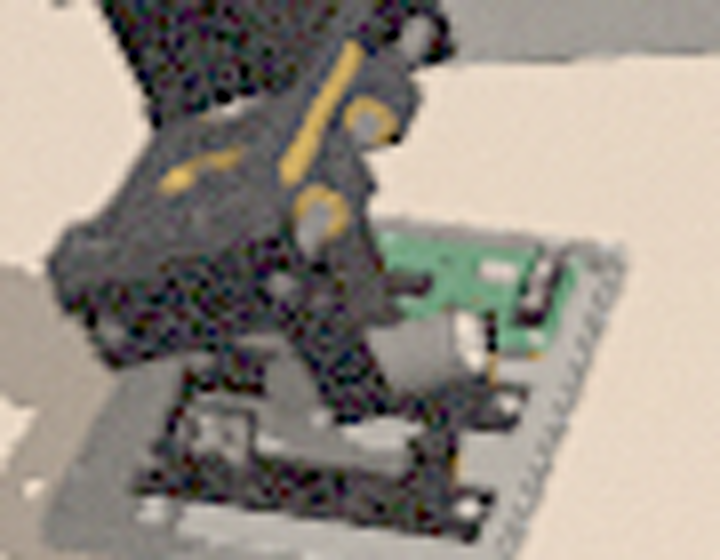

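```bash
python3 -c "
from h import *
print(get_obs()['qpos'].round(3),get_obs()['joint_velocities'].round(3))"
```

```text
[-0.178  0.141 -0.106  2.164  0.514  0.539 -2.559] [-0.003 -0.006  0.009  0.003  0.005 -0.004 -0.006]
```

Joint 7 is at its limit (-2.56), so the tilt stops at 0.43 rad. I'll put the cell back in its rest and grip it again with the gripper turned by half a turn.

```bash
python3 -m inch '[{"translation":[0,0,-0.9],"rot":[0,0,0],"claw":10},{"translation":[0,0,-0.9],"rot":[0,-0.8,0],"claw":10},{"translation":[0,0,-0.9],"rot":[0,-0.9,0],"claw":10},{"translation":[0,0,-0.9],"rot":[0,-0.9,0],"claw":10},{"translation":[0,0,-0.7],"rot":[0,-0.9,0],"claw":10},{"translation":[0,0,0],"rot":[0,0,0],"claw":10}]'
python3 - <<'E'
from h import *
print(get_obs()['qpos'].round(2));todo([.5006,-.2803,.14],.344,0);todo([.5006,-.2803,.14],-.302)
E
```

```text
time: 9.12
position: [0.5307, 0.0354, 0.16]
ee_rot: [0.988, -0.153, 0.003, 0.005]
ft_force: [0.6, -0.8, -1.0]
opening: 0.0202
[-0.07  0.18 -0.1   1.79  0.03  1.18 -2.06]
t 9.1167 pos [0.5307 0.0354 0.16  ] x-yaw -0.3075 x-elev 0.0069 y-elev 0.0089 F [ 0.62 -0.81 -0.95] open 0.0202
trans shares [ 2.668 12.391  0.931]
rot shares [ 0.09  -0.031 -5.429]
t 9.1167 pos [0.5307 0.0354 0.16  ] x-yaw -0.3075 x-elev 0.0069 y-elev 0.0089 F [ 0.62 -0.81 -0.95] open 0.0202
trans shares [ 2.668 12.391  0.931]
rot shares [ 0.075 -0.057 -0.046]
```

```bash
python3 -m inch '[{"translation":[0.1,0.5,0],"rot":[0.08,-0.04,0],"claw":10},{"translation":[0.2,0.9,0],"rot":[0,0,0],"claw":10},{"translation":[0.2,0.92,0],"rot":[0,0,0],"claw":10},{"translation":[0.2,0.92,0],"rot":[0,0,0],"claw":10},{"translation":[0.2,0.92,0],"rot":[0,0,0],"claw":10},{"translation":[0.2,0.92,0],"rot":[0,0,0],"claw":10},{"translation":[0.2,0.92,0],"rot":[0,0,0],"claw":10},{"translation":[0.2,0.92,0],"rot":[0,0,0],"claw":10},{"translation":[0.2,0.92,0],"rot":[0,0,0],"claw":10},{"translation":[0.2,0.92,0],"rot":[0,0,0],"claw":10},{"translation":[0.2,0.92,0],"rot":[0,0,0],"claw":10},{"translation":[0.2,0.92,0.1],"rot":[0,0,0],"claw":10},{"translation":[0.2,0.92,0.4],"rot":[0,0,0],"claw":10},{"translation":[0.2,0.9,0.4],"rot":[0,0,0],"claw":10},{"translation":[0,0,0],"rot":[0,0,-0.9],"claw":10},{"translation":[0,0,0],"rot":[0,0,-0.9],"claw":10},{"translation":[0,0,0],"rot":[0,0,-0.9],"claw":10},{"translation":[0,0,0],"rot":[0,0,-0.9],"claw":10},{"translation":[0,0,0],"rot":[0,0,-0.9],"claw":10},{"translation":[0,0,0],"rot":[0,0,-0.9],"claw":10}]'
python3 - <<'E'
from h import *
print(get_obs()['qpos'].round(2));todo([.5006,-.2803,.06],.344,0)
E
```

```text
time: 10.78
position: [0.4983, -0.2801, 0.1337]
ee_rot: [0.985, 0.173, 0.001, 0.002]
ft_force: [0.6, -0.6, -0.8]
opening: 0.0204
[ 0.38  0.28  0.06  1.73 -0.01  1.14 -0.78]
t 10.7833 pos [ 0.4983 -0.2801  0.1337] x-yaw 0.3484 x-elev 0.001 y-elev 0.0048 F [ 0.59 -0.63 -0.76] open 0.0204
trans shares [0.08  0.025 2.948]
rot shares [ 0.04  -0.008  0.037]
```

```bash
python3 -m inch '[{"translation":[0.05,0,1],"rot":[0,0,0],"claw":10},{"translation":[0,0,1],"rot":[0,0,0],"claw":10},{"translation":[0,0,0.6],"rot":[0,0,0],"claw":10},{"translation":[0,0,0],"rot":[0,0,0],"claw":10},{"translation":[0,0,0],"rot":[0,0,0],"claw":10}]'
python3 - <<'E'
from h import *
todo([.5006,-.2804,.0122],.344,0)
E
```

```text
time: 11.2
position: [0.4992, -0.2797, 0.0685]
ee_rot: [0.985, 0.171, 0.0, 0.002]
ft_force: [-0.7, -0.5, -0.2]
opening: 0.0202
t 11.2 pos [ 0.4992 -0.2797  0.0685] x-yaw 0.3431 x-elev -0.0004 y-elev 0.0035 F [-0.72 -0.5  -0.18] open 0.0202
trans shares [0.045 0.037 2.254]
rot shares [ 0.029  0.003 -0.008]
```

```bash
python3 -m inch '[{"translation":[0.05,0.03,0.7],"rot":[0.03,0,0],"claw":10},{"translation":[0,0,0.8],"rot":[0,0,0],"claw":10},{"translation":[0,0,0.5],"rot":[0,0,0],"claw":10},{"translation":[0,0,0.15],"rot":[0,0,0],"claw":10},{"translation":[0,0,0],"rot":[0,0,0],"claw":10},{"translation":[0,0,0],"rot":[0,0,0],"claw":10}]'
python3 - <<'E'
from h import *
todo([.5006,-.2804,.0118],.344,0)
E
```

```text
time: 11.7
position: [0.5017, -0.2804, 0.0161]
ee_rot: [0.985, 0.171, 0.0, 0.001]
ft_force: [0.3, -0.3, -0.8]
opening: 0.0201
t 11.7 pos [ 0.5017 -0.2804  0.0161] x-yaw 0.3435 x-elev 0.0007 y-elev 0.0014 F [ 0.26 -0.31 -0.8 ] open 0.0201
trans shares [-0.04  -0.015  0.171]
rot shares [ 0.012 -0.006 -0.004]
```

```bash
python3 -m inch '[{"translation":[-0.03,-0.01,0.1],"rot":[0,0,0],"claw":10},{"translation":[0,0,0.06],"rot":[0,0,0],"claw":10},{"translation":[0,0,0],"rot":[0,0,0],"claw":10}]'
python3 -m inch '[{"translation":[0,0,0],"rot":[0,0,0],"claw":22},{"translation":[0,0,0],"rot":[0,0,0],"claw":40},{"translation":[0,0,0],"rot":[0,0,0],"claw":55},{"translation":[0,0,0],"rot":[0,0,0],"claw":55},{"translation":[0,0,-0.6],"rot":[0,0,0],"claw":55},{"translation":[0,0,-0.9],"rot":[0,0,0],"claw":55},{"translation":[0,0,-0.9],"rot":[0,0,0],"claw":55},{"translation":[0,0,-0.6],"rot":[0,0,-0.8],"claw":55},{"translation":[0,0,0],"rot":[0,0,-1],"claw":55},{"translation":[0,0,0],"rot":[0,0,-1],"claw":55},{"translation":[0,0,0],"rot":[0,0,-1],"claw":55},{"translation":[0,0,0],"rot":[0,0,-1],"claw":55},{"translation":[0,0,0],"rot":[0,0,-1],"claw":55},{"translation":[0,0,0],"rot":[0,0,-1],"claw":55},{"translation":[0,0,0],"rot":[0,0,-1],"claw":55},{"translation":[0,0,0],"rot":[0,0,-1],"claw":55},{"translation":[0,0,0],"rot":[0,0,-1],"claw":55},{"translation":[0,0,0],"rot":[0,0,-1],"claw":55},{"translation":[0,0,0],"rot":[0,0,-1],"claw":55}]'
python3 -m inch '[{"translation":[0,0,0],"rot":[0,0,-1],"claw":55},{"translation":[0,0,0],"rot":[0,0,-1],"claw":55},{"translation":[0,0,0],"rot":[0,0,-1],"claw":55},{"translation":[0,0,0],"rot":[0,0,-1],"claw":55},{"translation":[0,0,0],"rot":[0,0,-1],"claw":55},{"translation":[0,0,0],"rot":[0,0,-1],"claw":55},{"translation":[0,0,0],"rot":[0,0,-1],"claw":55},{"translation":[0,0,0],"rot":[0,0,-1],"claw":55},{"translation":[0,0,0],"rot":[0,0,-1],"claw":55},{"translation":[0,0,0],"rot":[0,0,-1],"claw":55},{"translation":[0,0,0],"rot":[0,0,-1],"claw":55},{"translation":[0,0,0],"rot":[0,0,-1],"claw":55},{"translation":[0,0,0],"rot":[0,0,-1],"claw":55},{"translation":[0,0,0],"rot":[0,0,-1],"claw":55},{"translation":[0,0,0],"rot":[0,0,-0.3],"claw":55},{"translation":[0,0,0],"rot":[0,0,0],"claw":55}]'
python3 - <<'E'
from h import *
print(get_obs()['qpos'].round(2))
todo([.5006,-.2804,.0115],.344+np.pi,0)
im,_=get_image("side");cv2.imwrite("pics/e.png",cv2.resize(im[270:350,260:360,::-1],None,fx=7,fy=7,interpolation=cv2.INTER_CUBIC))
E
```

```text
time: 11.95
position: [0.5008, -0.2805, 0.0117]
ee_rot: [0.985, 0.171, 0.001, 0.001]
ft_force: [1.1, -0.5, 1.8]
opening: 0.0202
time: 13.53
position: [0.5002, -0.28, 0.086]
ee_rot: [0.635, 0.773, -0.0, 0.0]
ft_force: [-0.7, 1.1, -0.5]
opening: 0.0551
time: 14.87
position: [0.5001, -0.2801, 0.0859]
ee_rot: [-0.167, 0.986, -0.0, -0.0]
ft_force: [-0.6, 0.2, 0.2]
opening: 0.0554
[ 0.78  0.37 -0.42  1.74  0.17  1.07  2.21]
t 14.8667 pos [ 0.5001 -0.2801  0.0859] x-yaw -2.806 x-elev 0.0004 y-elev -0.0003 F [-0.58  0.2   0.16] open 0.0554
trans shares [-0.017 -0.017  2.977]
rot shares [-0.002 -0.003 -0.07 ]
```

View pics/e.png

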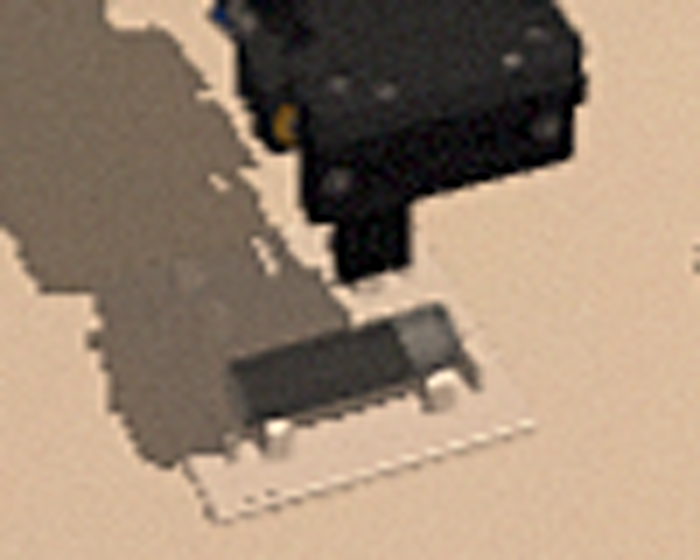

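The cell is back in its groove (x 235–455, y 305–420 in the crop). I lower and grip again.

```bash
python3 -m inch '[{"translation":[-0.02,-0.02,0.8],"rot":[0,0,-0.07],"claw":50},{"translation":[0,0,0.9],"rot":[0,0,0],"claw":50},{"translation":[0,0,0.7],"rot":[0,0,0],"claw":50},{"translation":[0,0,0.4],"rot":[0,0,0],"claw":50},{"translation":[0,0,0],"rot":[0,0,0],"claw":50},{"translation":[0,0,0],"rot":[0,0,0],"claw":50}]'
python3 - <<'E'
from h import *
todo([.5006,-.2804,.0115],.344+np.pi,0)
E
```

```text
time: 15.42
position: [0.501, -0.2803, 0.0162]
ee_rot: [-0.17, 0.985, -0.0, -0.0]
ft_force: [0.1, -0.9, 0.4]
opening: 0.0498
t 15.4167 pos [ 0.501  -0.2803  0.0162] x-yaw -2.7999 x-elev 0.0004 y-elev -0.0002 F [ 0.1  -0.9   0.42] open 0.0498
trans shares [0.015 0.002 0.188]
rot shares [-0.002 -0.004 -0.019]
```

```bash
python3 -m inch '[{"translation":[0.01,0,0.18],"rot":[0,0,-0.02],"claw":40},{"translation":[0,0,0],"rot":[0,0,0],"claw":28},{"translation":[0,0,0],"rot":[0,0,0],"claw":22},{"translation":[0,0,0],"rot":[0,0,0],"claw":10},{"translation":[0,0,0],"rot":[0,0,0],"claw":10},{"translation":[0,0,0],"rot":[0,0,0],"claw":10}]'
python3 - <<'E'
from h import *
todo([.5006,-.2804,.0115],.344+np.pi,0)
E
```

```text
time: 15.92
position: [0.5009, -0.2806, 0.0119]
ee_rot: [-0.172, 0.985, -0.001, 0.0]
ft_force: [0.2, 0.4, 1.7]
opening: 0.0202
t 15.9167 pos [ 0.5009 -0.2806  0.0119] x-yaw -2.7969 x-elev -0.0001 y-elev -0.0011 F [0.22 0.38 1.69] open 0.0202
trans shares [0.007 0.013 0.015]
rot shares [-0.009  0.001  0.006]
```

```bash
sed -i 's/^def cellnow/FL=-1\ndef cellnow/' h.py
python3 - <<'E'
s=open('h.py').read()
i=s.index("FL=-1")
s=s[:i]+'''def cellnow():
    o=get_obs();M=R.from_quat(o['ee_rot']).as_matrix().copy();M[:,:2]*=-1
    c=(o['position']-.010*M[:,2]-S)*1000;th=np.arcsin(M[2,0])
    f=o['ft_force'];xc,yc,zc=c@U,c@V,c[2]
    print("t %.2f th %.3f xc %.1f yc %.1f zc %.1f | yaw %.3f roll %.3f | F u %.1f v %.1f z %.1f open %.4f"%(o['time'],th,xc,yc,zc,np.arctan2(M[1,0],M[0,0]),np.arcsin(M[2,1]),f@U,f@V,f[2],o['opening']))
    x,s,k=xc,np.sin(th),np.cos(th)
    print(" face top (%.1f,%.1f) bot (%.1f,%.1f); front low (%.1f,%.1f) top (%.1f,%.1f) button (%.1f,%.1f)"%(x-35*k-10.5*s,zc-35*s+10.5*k,x-35*k+10.5*s,zc-35*s-10.5*k,x+33*k+10.5*s,zc+33*s-10.5*k,x+33*k-10.5*s,zc+33*s+10.5*k,x+35*k,zc+35*s))
def go(th,xc,zc,yc=0):
    o=get_obs();Rt=R.from_quat(o['ee_rot']);M=Rt.as_matrix()
    cx=U*np.cos(th)+Z*np.sin(th);cy=-V;G=np.c_[-cx,-cy,np.cross(cx,cy)]
    print("  trans",(M.T@(tcp(th,xc,zc,yc)-o['position'])/.025).round(3),"rot",((Rt.inv()*R.from_matrix(G)).as_rotvec()/.12).round(3))
'''
open('h.py','w').write(s)
E
python3 -m inch '[{"translation":[0,0,-0.4],"rot":[0,0,0],"claw":10},{"translation":[0,0,-0.8],"rot":[0,0,0],"claw":10},{"translation":[0,0,-0.9],"rot":[0,0,0.5],"claw":10},{"translation":[0,0,-0.9],"rot":[0,0,0.9],"claw":10},{"translation":[0,0,-0.9],"rot":[0,0,1],"claw":10},{"translation":[0,0,-0.6],"rot":[0,0,1],"claw":10},{"translation":[0,0,0],"rot":[0,0,1],"claw":10},{"translation":[0,0,0],"rot":[0,0,0.98],"claw":10},{"translation":[0.1,0.5,0],"rot":[0,0,0],"claw":10},{"translation":[0.15,0.9,0],"rot":[0,0,0],"claw":10},{"translation":[0.15,1,0],"rot":[0,0,0],"claw":10},{"translation":[0.15,1,0],"rot":[0,0,0],"claw":10},{"translation":[0.15,1,0],"rot":[0,0,0],"claw":10},{"translation":[0.15,1,0],"rot":[0,0,0],"claw":10},{"translation":[0.15,1,0],"rot":[0,0,0],"claw":10},{"translation":[0.15,1,0],"rot":[0,0,0],"claw":10},{"translation":[0.15,1,0],"rot":[0,0,0],"claw":10},{"translation":[0.15,1,0],"rot":[0,0,0],"claw":10},{"translation":[0.15,1,0],"rot":[0,0,0],"claw":10},{"translation":[0,0,0],"rot":[0,0,0],"claw":10}]'
python3 - <<'E'
from h import *
print(get_obs()['qpos'].round(2));cellnow();go(0,9,60);go(.5,9,60)
E
```

```text
time: 17.58
position: [0.5395, -0.013, 0.1244]
ee_rot: [0.144, 0.99, 0.001, 0.0]
ft_force: [0.4, 0.1, 0.1]
opening: 0.02
[ 0.38  0.26 -0.5   1.79  0.14  1.12  1.12]
t 17.58 th -0.000 xc 9.7 yc -46.8 zc 111.4 | yaw -0.289 roll -0.002 | F u 0.4 v 0.2 z 0.1 open 0.0200
 face top (-25.3,122.0) bot (-25.3,101.0); front low (42.7,100.9) top (42.7,121.9) button (44.7,111.4)
  trans [0.005 1.866 2.062] rot [ 0.018 -0.     0.107]
  trans [-0.187  1.864  2.013] rot [ 0.044 -4.167  0.101]
```

```bash
python3 -m inch '[{"translation":[0,0.93,0.5],"rot":[0,0,0.1],"claw":10},{"translation":[0,0.93,0.6],"rot":[0,0,0],"claw":10},{"translation":[0,0,0.6],"rot":[0,-0.8,0],"claw":10},{"translation":[0,0,0.3],"rot":[0,-0.85,0],"claw":10},{"translation":[0,0,0],"rot":[0,-0.85,0],"claw":10},{"translation":[0,0,0],"rot":[0,-0.85,0],"claw":10},{"translation":[0,0,0],"rot":[0,-0.82,0],"claw":10},{"translation":[0,0,0],"rot":[0,0,0],"claw":10},{"translation":[0,0,0],"rot":[0,0,0],"claw":10}]'
python3 - <<'E'
from h import *
print(get_obs()['qpos'].round(2));cellnow();go(.5,9,30)
E
```

```text
time: 18.33
position: [0.5532, 0.0241, 0.0737]
ee_rot: [0.149, 0.959, -0.04, 0.239]
ft_force: [0.7, 0.4, -0.6]
opening: 0.0203
[ 0.15  0.1  -0.47  2.2   0.65  0.54  0.45]
t 18.33 th 0.489 xc 7.0 yc -7.1 zc 59.6 | yaw -0.306 roll 0.005 | F u 0.6 v 0.6 z -0.6 open 0.0203
 face top (-28.8,52.4) bot (-18.9,33.9); front low (41.1,65.8) top (31.3,84.3) button (37.9,76.0)
  trans [0.483 0.294 1.079] rot [-0.063 -0.094 -0.031]
```

```bash
python3 -m inch '[{"translation":[0.2,0.29,0.3],"rot":[-0.06,-0.09,-0.03],"claw":10},{"translation":[0.28,0,0.4],"rot":[0,0,0],"claw":10},{"translation":[0,0,0.38],"rot":[0,0,0],"claw":10},{"translation":[0,0,0],"rot":[0,0,0],"claw":10},{"translation":[0,0,0],"rot":[0,0,0],"claw":10}]'
python3 - <<'E'
from h import *
cellnow();go(.5,9,20)
for n,(u0,v0,w,h,k) in (("top",(250,180,90,90,7)),("side",(280,180,90,70,8))):
    a=np.mean([get_image(n)[0].astype(float) for i in range(2)],0);im=np.clip(255*(a[...,::-1]/255)**.5,0,255).astype(np.uint8)
    cv2.imwrite(f"pics/f_{n}.png",cv2.resize(im[v0:v0+h,u0:u0+w],None,fx=k,fy=k,interpolation=cv2.INTER_CUBIC))
cellnow()
E
```

```text
time: 18.75
position: [0.5595, 0.0293, 0.0446]
ee_rot: [0.149, 0.957, -0.037, 0.245]
ft_force: [0.1, 0.4, 0.3]
opening: 0.0201
t 18.75 th 0.500 xc 11.5 yc -0.4 zc 30.4 | yaw -0.308 roll -0.002 | F u -0.0 v 0.4 z 0.3 open 0.0201
 face top (-24.3,22.8) bot (-14.2,4.4); front low (45.5,37.0) top (35.4,55.4) button (42.2,47.1)
  trans [0.286 0.013 0.316] rot [-0.006 -0.002 -0.047]
t 18.95 th 0.502 xc 11.3 yc -0.2 zc 30.9 | yaw -0.309 roll -0.003 | F u -0.2 v 0.6 z -0.7 open 0.0197
 face top (-24.4,23.3) bot (-14.3,4.9); front low (45.3,37.6) top (35.2,56.0) button (42.0,47.8)
```

View pics/f_top.png

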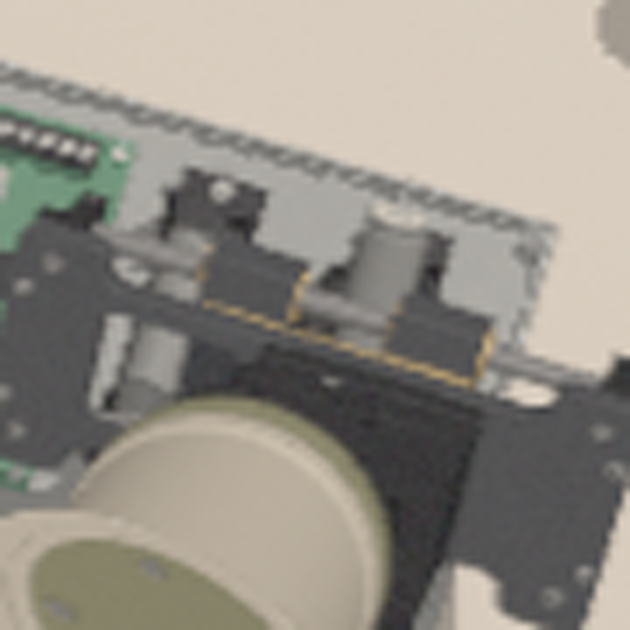

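View pics/f_side.png

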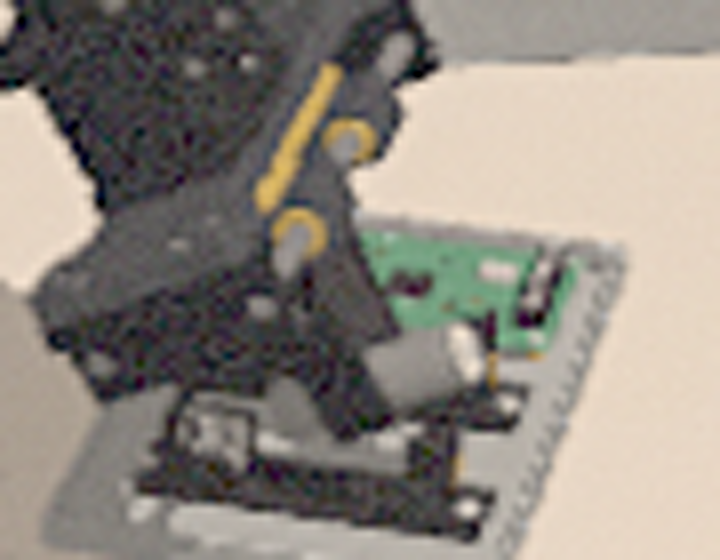

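Run:
```python
from h import *
a=np.mean([get_image("top")[0].astype(float) for i in range(2)],0)
o=get_obs();M=R.from_quat(o['ee_rot']).as_matrix();c=o['position']-.010*M[:,2];ax=-M[:,0];up=-M[:,2]
u0,v0,w,h,k=292,200,34,30,22
ims=[]
b=np.load("pics/avg_top.npy")
for A in (a[...,::-1],b):
    im=cv2.resize(np.clip(255*(A[v0:v0+h,u0:u0+w]/255)**.5,0,255).astype(np.uint8),None,fx=k,fy=k,interpolation=cv2.INTER_CUBIC)
    for s in(-1,1):
        P=[c+ax*t-s*.0105*V for t in(.005,.033)]
        q=((proj("top",P)-[u0,v0]+.5)*k).round().astype(int);cv2.polylines(im,[q],False,(255,0,255),1)
        for z,W,col in((.010,15,(0,255,0)),):
            P=[S+U*t+V*s*W/1e3+Z*(z-.023) for t in(-.02,.05)]
            q=((proj("top",P)-[u0,v0]+.5)*k).round().astype(int);cv2.polylines(im,[q],False,col,1)
    P=[S+U*.0285+V*s*.009+Z*.0155 for s in(-1,1)]+[S+U*.038+V*s*.009+Z*.0155 for s in(1,-1)]
    q=((proj("top",P)-[u0,v0]+.5)*k).round().astype(int);cv2.polylines(im,[q],True,(255,255,0),1)
    ims.append(im)
cv2.imwrite("pics/h.png",cv2.resize(np.hstack(ims),None,fx=.53,fy=.53,interpolation=cv2.INTER_AREA))
```

```text
(no output)
```

View pics/h.png

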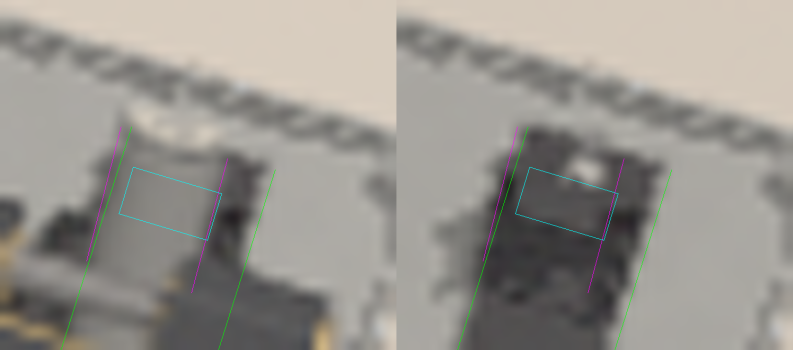

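Run:
```python
from h import *
for u,v,z in((560,290,.0335),(560,290,.023),(535,300,.0335),(575,255,.0385),(585,200,.0385)):
    p=atz("top",292+(u-397)/11.66-.5,200+v/11.66-.5,z);print(u,v,((p-S)@U*1000).round(1),((p-S)@V*1000).round(1))
```

```text
560 290 17.3 -3.2
560 290 18.7 -2.2
535 300 14.0 0.9
575 255 24.0 -4.5
585 200 34.9 -3.1
```

```bash
python3 - <<'E'
from h import *
go(.5,8,19,.7)
E
python3 -m inch '[{"translation":[0.15,0.04,0.2],"rot":[0,0,-0.05],"claw":10},{"translation":[0.19,0,0.18],"rot":[0,0,0],"claw":10},{"translation":[0,0,0],"rot":[0,0,0],"claw":10},{"translation":[0,0,0],"rot":[0,0,0],"claw":10}]'
python3 - <<'E'
from h import *
cellnow();go(.5,6,17,.7)
E
```

```text
trans [0.336 0.039 0.353] rot [-0.001  0.017 -0.051]
time: 19.38
position: [0.5563, 0.0313, 0.032]
ee_rot: [0.146, 0.958, -0.038, 0.245]
ft_force: [1.0, -0.7, 0.2]
opening: 0.0199
t 19.38 th 0.501 xc 7.8 yc 0.6 zc 17.8 | yaw -0.301 roll 0.001 | F u 1.1 v -0.3 z 0.2 open 0.0199
 face top (-28.0,10.2) bot (-17.9,-8.2); front low (41.8,24.4) top (31.7,42.8) button (38.5,34.6)
  trans [ 0.078  0.004 -0.006] rot [-0.004  0.009  0.004]
```

```bash
python3 -m inch '[{"translation":[0.12,0,-0.03],"rot":[0,0,0],"claw":10},{"translation":[0,0,0],"rot":[0,0,0],"claw":10},{"translation":[0,0,0],"rot":[0,0,0],"claw":10}]'
python3 -c "
from h import *
cellnow()"
python3 -m inch '[{"translation":[0.07,0,-0.04],"rot":[0,0,0],"claw":10},{"translation":[0,0,0],"rot":[0,0,0],"claw":10},{"translation":[0,0,0],"rot":[0,0,0],"claw":10}]'
python3 -c "
from h import *
cellnow()"
```

```text
time: 19.63
position: [0.5536, 0.0323, 0.0315]
ee_rot: [0.146, 0.958, -0.037, 0.245]
ft_force: [-0.4, -0.7, -0.8]
opening: 0.02
t 19.63 th 0.502 xc 4.9 yc 0.7 zc 17.3 | yaw -0.302 roll 0.000 | F u -0.1 v -0.7 z -0.8 open 0.0200
 face top (-30.8,9.6) bot (-20.7,-8.8); front low (38.9,23.9) top (28.8,42.3) button (35.6,34.1)
time: 19.88
position: [0.5516, 0.0328, 0.0314]
ee_rot: [0.146, 0.958, -0.037, 0.245]
ft_force: [-1.1, -0.5, -0.2]
opening: 0.0199
t 19.88 th 0.502 xc 2.9 yc 0.6 zc 17.1 | yaw -0.302 roll 0.000 | F u -0.9 v -0.8 z -0.2 open 0.0199
 face top (-32.8,9.5) bot (-22.7,-8.9); front low (36.9,23.8) top (26.8,42.2) button (33.6,34.0)
```

```bash
python3 -m inch '[{"translation":[0.08,0,-0.02],"rot":[0,0,0],"claw":10},{"translation":[0,0,0],"rot":[0,0,0],"claw":10},{"translation":[0,0,0],"rot":[0,0,0],"claw":10}]'
python3 -c "
from h import *
cellnow()"
python3 -m inch '[{"translation":[0.07,0,-0.04],"rot":[0,0,0],"claw":10},{"translation":[0,0,0],"rot":[0,0,0],"claw":10},{"translation":[0,0,0],"rot":[0,0,0],"claw":10}]'
python3 -c "
from h import *
cellnow()"
```

```text
time: 20.13
position: [0.5497, 0.0334, 0.0307]
ee_rot: [0.146, 0.958, -0.037, 0.245]
ft_force: [0.8, 0.2, -0.9]
opening: 0.0205
t 20.13 th 0.502 xc 0.9 yc 0.7 zc 16.5 | yaw -0.302 roll 0.000 | F u 0.7 v 0.4 z -0.9 open 0.0205
 face top (-34.9,8.9) bot (-24.8,-9.5); front low (34.9,23.2) top (24.8,41.6) button (31.6,33.3)
time: 20.38
position: [0.548, 0.034, 0.031]
ee_rot: [0.146, 0.958, -0.037, 0.245]
ft_force: [2.5, -0.3, -0.9]
opening: 0.0202
t 20.38 th 0.502 xc -0.9 yc 0.7 zc 16.7 | yaw -0.302 roll 0.000 | F u 2.5 v 0.5 z -0.9 open 0.0202
 face top (-36.6,9.1) bot (-26.5,-9.3); front low (33.1,23.4) top (23.0,41.8) button (29.8,33.6)
```

```bash
python3 -m inch '[{"translation":[0.14,0,-0.076],"rot":[0,0,0],"claw":10},{"translation":[0,0,0],"rot":[0,0,0],"claw":10},{"translation":[0,0,0],"rot":[0,0,0],"claw":10}]'
python3 -c "
from h import *
cellnow()"
```

```text
time: 20.63
position: [0.5445, 0.0351, 0.0313]
ee_rot: [0.146, 0.958, -0.037, 0.246]
ft_force: [5.9, -2.2, -1.3]
opening: 0.0201
t 20.63 th 0.503 xc -4.6 yc 0.7 zc 17.0 | yaw -0.302 roll -0.000 | F u 6.3 v -0.4 z -1.3 open 0.0201
 face top (-40.3,9.4) bot (-30.2,-9.0); front low (29.4,23.7) top (19.3,42.1) button (26.1,33.9)
```

```bash
cat >> h.py <<'E'
S=S-U*.0043
def path(th,p=43.1,clr=.5,yc=.7):
    c,s=np.cos(th),np.sin(th);go(th,-p+35*c+10.5*s,35*s+10.5*c-10.5+clr,yc)
E
python3 -m inch '[{"translation":[0.1,0,-0.045],"rot":[0,0,0],"claw":10},{"translation":[0,0,0],"rot":[0,0,0],"claw":10},{"translation":[0,0,0],"rot":[0,0,0],"claw":10}]'
python3 -c "
from h import *
cellnow();path(.5)"
```

```text
time: 20.88
position: [0.5425, 0.0357, 0.0315]
ee_rot: [0.146, 0.957, -0.037, 0.246]
ft_force: [8.0, -3.4, -1.6]
opening: 0.0202
t 20.88 th 0.503 xc -2.5 yc 0.7 zc 17.2 | yaw -0.303 roll -0.000 | F u 8.7 v -0.8 z -1.6 open 0.0202
 face top (-38.2,9.5) bot (-28.0,-8.9); front low (31.5,23.9) top (21.4,42.3) button (28.2,34.1)
  trans [ 0.197  0.    -0.051] rot [ 0.     0.029 -0.005]
```

```bash
python3 -m inch '[{"translation":[0.12,0,-0.03],"rot":[0,0,0],"claw":10},{"translation":[0,0,0],"rot":[0,0,0],"claw":10},{"translation":[0,0,0],"rot":[0,0,0],"claw":10}]'
python3 - <<'E'
from h import *
cellnow();path(.5)
a=get_image("side")[0];u0,v0,w,h,k=285,195,70,60,10
im=np.clip(255*(a[...,::-1]/255)**.5,0,255).astype(np.uint8)
im=cv2.resize(im[v0:v0+h,u0:u0+w],None,fx=k,fy=k,interpolation=cv2.INTER_CUBIC)
cv2.imwrite("pics/i.png",im)
E
```

```text
time: 21.13
position: [0.5403, 0.0364, 0.0313]
ee_rot: [0.146, 0.957, -0.037, 0.247]
ft_force: [9.9, -4.5, 0.5]
opening: 0.0199
t 21.13 th 0.505 xc -4.7 yc 0.7 zc 17.0 | yaw -0.303 roll -0.001 | F u 10.8 v -1.3 z 0.5 open 0.0199
 face top (-40.4,9.3) bot (-30.3,-9.1); front low (29.2,23.8) top (19.1,42.2) button (25.9,33.9)
  trans [ 0.113 -0.001 -0.015] rot [ 0.001  0.039 -0.008]
```

View pics/i.png

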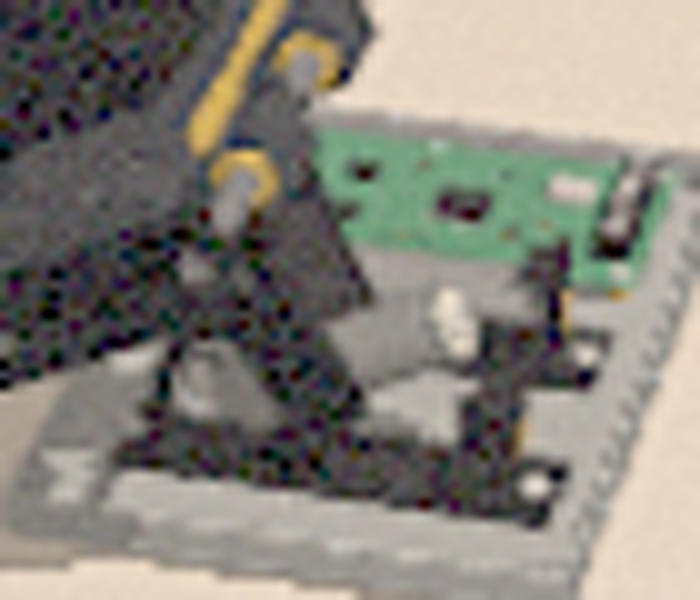

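```bash
python3 -m inch '[{"translation":[0.11,0,-0.03],"rot":[0,0,0],"claw":10},{"translation":[0,0,0],"rot":[0,0,0],"claw":10},{"translation":[0,0,0],"rot":[0,0,0],"claw":10}]'
python3 - <<'E'
from h import *
cellnow();path(.5);path(.44);path(.38)
E
```

```text
time: 21.43
position: [0.5383, 0.0371, 0.0311]
ee_rot: [0.146, 0.957, -0.037, 0.247]
ft_force: [11.5, -4.7, 1.3]
opening: 0.02
t 21.43 th 0.506 xc -6.8 yc 0.7 zc 16.9 | yaw -0.304 roll -0.001 | F u 12.3 v -1.1 z 1.3 open 0.0200
 face top (-42.5,9.1) bot (-32.3,-9.3); front low (27.1,23.7) top (17.0,42.1) button (23.8,33.8)
  trans [ 0.038 -0.001  0.021] rot [ 0.002  0.048 -0.011]
  trans [ 0.079 -0.002  0.083] rot [ 0.002  0.548 -0.011]
  trans [ 0.127 -0.002  0.144] rot [ 0.003  1.048 -0.011]
```

```bash
python3 -m inch '[{"translation":[0.12,0,0.05],"rot":[0,0.5,0],"claw":10},{"translation":[0,0,0],"rot":[0,0,0],"claw":10},{"translation":[0,0,0],"rot":[0,0,0],"claw":10}]'
python3 - <<'E'
from h import *
cellnow();path(.38,44);path(.32,44)
E
```

```text
time: 21.68
position: [0.5373, 0.0374, 0.029]
ee_rot: [0.148, 0.964, -0.033, 0.219]
ft_force: [13.1, -5.2, 1.2]
opening: 0.0202
t 21.68 th 0.446 xc -7.3 yc 0.7 zc 15.0 | yaw -0.305 roll -0.002 | F u 14.0 v -1.1 z 1.2 open 0.0202
 face top (-43.4,9.4) bot (-34.4,-9.6); front low (27.0,19.8) top (17.9,38.7) button (24.2,30.1)
  trans [ 0.075 -0.002  0.076] rot [ 0.009  0.553 -0.021]
  trans [ 0.125 -0.002  0.14 ] rot [ 0.009  1.053 -0.021]
```

```bash
python3 -m inch '[{"translation":[0.065,0,0.08],"rot":[0,0.55,-0.02],"claw":10},{"translation":[0,0,0],"rot":[0,0,0],"claw":10},{"translation":[0,0,0],"rot":[0,0,0],"claw":10}]'
python3 - <<'E'
from h import *
cellnow();path(.32,43.6);path(.26,43.6)
E
```

```text
time: 21.93
position: [0.538, 0.0389, 0.0271]
ee_rot: [0.147, 0.971, -0.027, 0.188]
ft_force: [13.0, -1.8, 4.2]
opening: 0.0197
t 21.93 th 0.382 xc -6.6 yc 2.4 zc 13.4 | yaw -0.302 roll -0.004 | F u 13.0 v 2.2 z 4.2 open 0.0197
 face top (-43.0,10.1) bot (-35.1,-9.4); front low (28.0,16.0) top (20.1,35.5) button (25.9,26.5)
  trans [ 0.08  -0.069  0.082] rot [0.033 0.519 0.004]
  trans [ 0.131 -0.07   0.148] rot [0.033 1.019 0.005]
```

Run:
```python
from h import *
print(get_obs()['qpos'].round(3))
get_image("side");cellnow()
print(get_obs()['qpos'].round(3),get_obs()['joint_velocities'].round(3))
```

```text
[ 0.167  0.194 -0.482  2.177  0.6    0.545  0.497]
t 21.98 th 0.383 xc -6.7 yc 2.4 zc 13.4 | yaw -0.301 roll -0.003 | F u 13.5 v 2.4 z 4.0 open 0.0199
 face top (-43.1,10.1) bot (-35.3,-9.4); front low (27.8,16.0) top (19.9,35.5) button (25.7,26.5)
[ 0.166  0.194 -0.482  2.177  0.601  0.545  0.496] [-0.009 -0.005  0.002  0.006  0.009 -0.003 -0.008]
```

Run:
```python
from h import *
path(.4,44.3,1.2,.9)
```

```text
trans [ 0.03  -0.063 -0.041] rot [ 0.032 -0.144  0.006]
```

```bash
python3 -m inch '[{"translation":[0.03,-0.06,-0.04],"rot":[0.03,-0.14,0],"claw":10},{"translation":[0,0,0],"rot":[0,0,0],"claw":10},{"translation":[0,0,0],"rot":[0,0,0],"claw":10}]'
python3 - <<'E'
from h import *
cellnow();path(.34,44.3,1,.9)
for n,(u0,v0,w,h,k) in (("top",(285,190,60,50,11)),("side",(285,195,70,60,10))):
    a=get_image(n)[0];im=np.clip(255*(a[...,::-1]/255)**.5,0,255).astype(np.uint8)
    cv2.imwrite(f"pics/j_{n}.png",cv2.resize(im[v0:v0+h,u0:u0+w],None,fx=k,fy=k,interpolation=cv2.INTER_CUBIC))
E
```

```text
time: 22.23
position: [0.5366, 0.0392, 0.0281]
ee_rot: [0.146, 0.969, -0.029, 0.197]
ft_force: [16.0, -0.1, 2.5]
opening: 0.0203
t 22.23 th 0.401 xc -8.1 yc 2.2 zc 14.4 | yaw -0.300 roll -0.001 | F u 15.3 v 4.7 z 2.5 open 0.0203
 face top (-44.5,10.4) bot (-36.3,-9.0); front low (26.3,17.6) top (18.2,36.9) button (24.1,28.0)
  trans [ 0.048 -0.053  0.089] rot [0.017 0.504 0.019]
```

View pics/j_side.png

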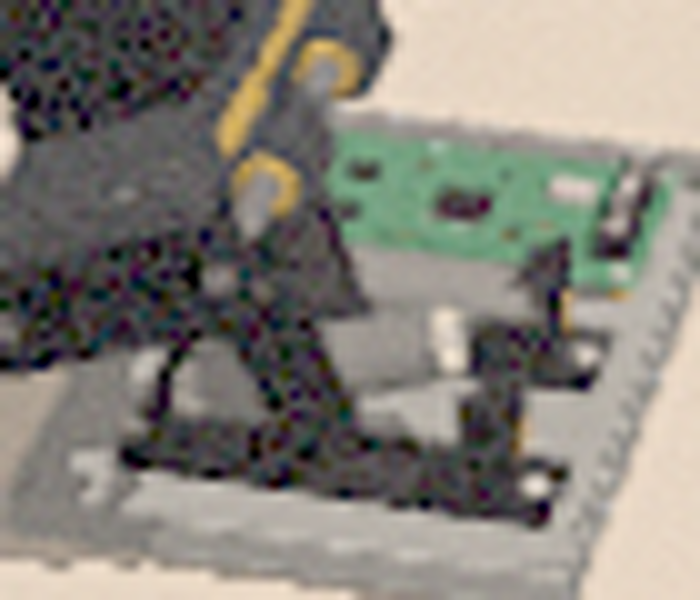

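View pics/j_top.png

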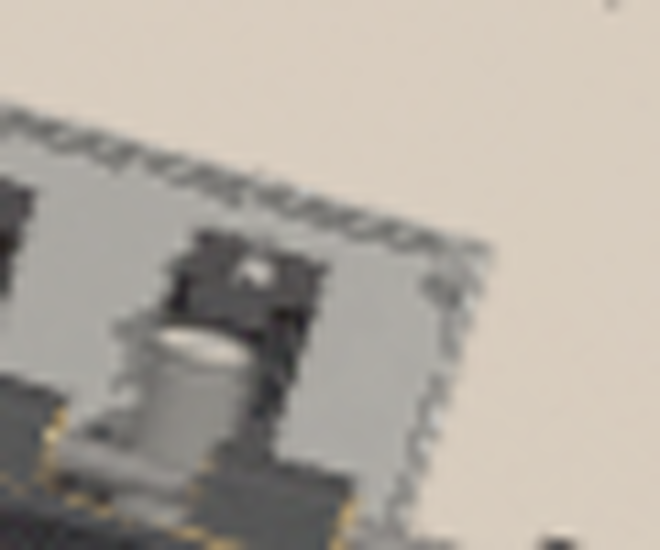

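Run:
```python
from h import *
f=lambda u,v:(u/11+285-.5,v/11+190-.5)
for nm,u,v,z in(("screw",255,268,.012),("cell end ctr",205,345,.052),("end L",155,345,.05),("end R",258,355,.05),("holder R edge",325,265,.012),("holder L",200,232,.03),("holder R low",280,440,.03),("holder R low",280,440,.012),("holdR mid",310,330,.012),("holdR mid",310,330,.038)):
    p=atz("top",*f(u,v),z)-S;print(nm,(p@U*1000).round(1),(p@V*1000).round(1))
cellnow()
```

```text
screw 49.4 1.4
cell end ctr 25.2 2.3
end L 22.6 12.2
end R 26.7 -8.5
holder R edge 54.3 -12.5
holder L 50.6 12.7
holder R low 13.8 -16.1
holder R low 16.0 -14.5
holdR mid 40.1 -13.6
holdR mid 36.4 -16.0
t 22.33 th 0.400 xc -8.1 yc 2.1 zc 14.4 | yaw -0.300 roll -0.001 | F u 14.4 v 5.1 z 2.7 open 0.0201
 face top (-44.4,10.4) bot (-36.2,-8.9); front low (26.4,17.6) top (18.2,36.9) button (24.2,28.0)
```

Run:
```python
from h import *
u0,v0,w,h,k=285,195,70,60,10
o=get_obs();M=R.from_quat(o['ee_rot']).as_matrix().copy();M[:,:2]*=-1;c=o['position']-.010*M[:,2];ax=M[:,0];tz=M[:,2]
im=cv2.imread("pics/j_side.png")
b=cv2.resize(np.clip(255*(np.load("pics/avg_side.npy")[v0:v0+h,u0:u0+w]/255)**.5,0,255).astype(np.uint8),None,fx=k,fy=k,interpolation=cv2.INTER_CUBIC)
out=[]
for I in(b,im):
    def pl(P,col,cl=True):
        q=((proj("side",P)-[u0,v0]+.5)*k).round().astype(int);cv2.polylines(I,[q],cl,col,1,cv2.LINE_AA)
    Y=1.4
    for sgn,col in((-1,(0,255,0)),(1,(0,160,0))):
      for a,bb in((-55,-22),(17,38)):
        pl([S+U*x/1e3+V*(Y+sgn*13.7)/1e3+Z*z/1e3 for x,z in((a,-13),(bb,-13),(bb,15.5),(a,15.5))],col)
    pl([S+U*.0285+V*(Y+s)/1e3+Z*.0155 for s in(-9,9)],(255,255,0))
    pl([S-U*.031+V*(Y+9*np.cos(t))/1e3+Z*9*np.sin(t)/1e3 for t in np.linspace(0,6.28,20)],(255,0,255))
    for off,col in((-10.3,(0,0,255)),(-25,(0,128,255))):
        pl([c+V*off/1e3+ax*x/1e3+tz*z/1e3 for x,z in((-9.5,10),(9.5,10),(9.5,-50),(-9.5,-50))],col)
    out.append(I)
cv2.imwrite("pics/k.png",cv2.resize(np.hstack(out),(800,343)))
cv2.imwrite("pics/k1.png",out[0]);cv2.imwrite("pics/k2.png",out[1])
```

```text
(no output)
```

View pics/k1.png

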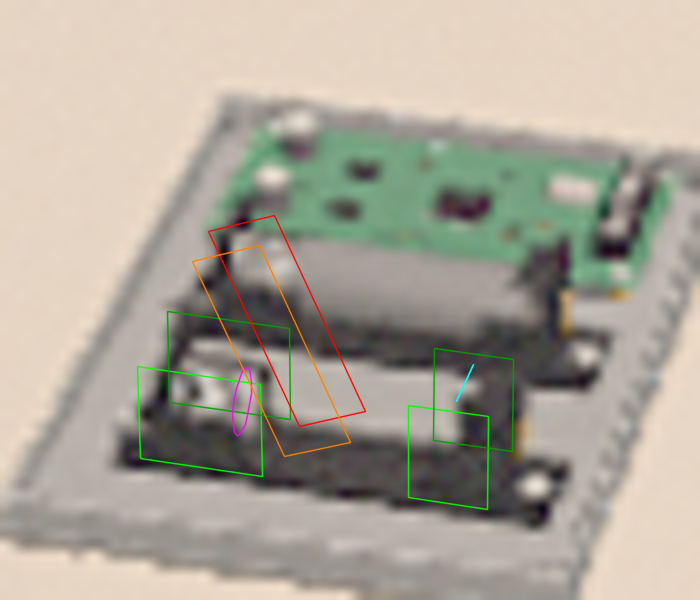

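View pics/k2.png

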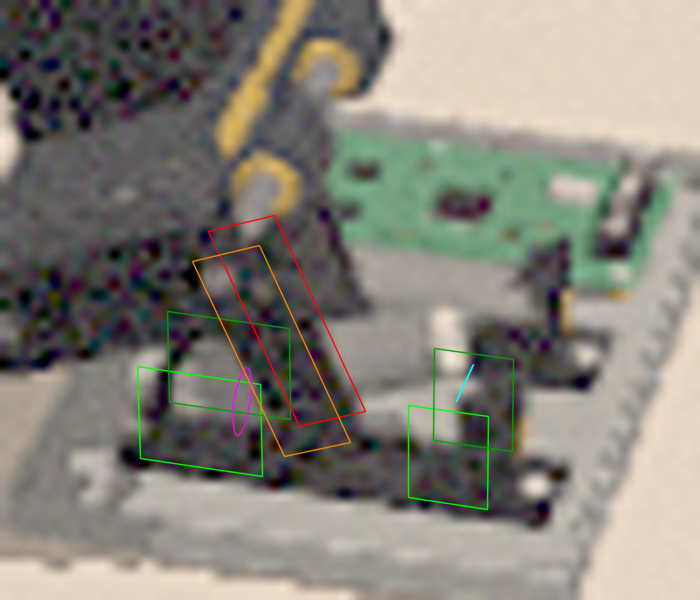

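```bash
python3 - <<'E'
from h import *
path(.46,42.5,1.5,1.4)
E
python3 -m inch '[{"translation":[-0.08,0.06,-0.07],"rot":[0,-0.45,0],"claw":10},{"translation":[0,0,0],"rot":[0,0,0],"claw":10},{"translation":[0,0,0],"rot":[0,0,0],"claw":10}]'
python3 - <<'E'
from h import *
cellnow();print(get_obs()['ft_torque'].round(2));path(.46,42.5,1.5,1.4)
E
```

```text
trans [-0.107 -0.031 -0.034] rot [ 0.017 -0.497  0.016]
time: 22.58
position: [0.5371, 0.0389, 0.0301]
ee_rot: [0.146, 0.964, -0.034, 0.222]
ft_force: [14.6, -4.0, 3.8]
opening: 0.0204
t 22.58 th 0.453 xc -8.1 yc 2.1 zc 16.1 | yaw -0.299 roll 0.002 | F u 15.1 v 0.5 z 3.8 open 0.0204
 face top (-44.2,10.2) bot (-35.0,-8.7); front low (26.1,21.1) top (17.0,39.9) button (23.4,31.4)
[-0.63 -2.7   0.08]
  trans [-0.06  -0.029  0.033] rot [-0.006 -0.056  0.02 ]
```

```bash
python3 -m inch '[{"translation":[-0.05,-0.03,0.0],"rot":[0,0,0.02],"claw":10},{"translation":[0,0,0],"rot":[0,0,0],"claw":10},{"translation":[0,0,0],"rot":[0,0,0],"claw":10}]'
python3 - <<'E'
from h import *
cellnow();path(.40,43.8,.8,1.4)
E
```

```text
time: 22.83
position: [0.538, 0.0383, 0.0304]
ee_rot: [0.147, 0.963, -0.034, 0.222]
ft_force: [12.8, -1.2, 2.4]
opening: 0.0199
t 22.83 th 0.452 xc -7.1 yc 1.8 zc 16.4 | yaw -0.303 roll -0.000 | F u 12.6 v 2.7 z 2.4 open 0.0199
 face top (-43.1,10.5) bot (-33.9,-8.3); front low (27.2,21.4) top (18.0,40.3) button (24.4,31.7)
  trans [ 0.085 -0.015  0.093] rot [ 0.     0.436 -0.005]
```

```bash
python3 -m inch '[{"translation":[0.085,0,0.09],"rot":[0,0.44,0],"claw":10},{"translation":[0,0,0],"rot":[0,0,0],"claw":10},{"translation":[0,0,0],"rot":[0,0,0],"claw":10}]'
python3 - <<'E'
from h import *
cellnow();path(.34,44,.8,1.4)
E
```

```text
time: 23.08
position: [0.538, 0.0383, 0.0279]
ee_rot: [0.148, 0.969, -0.029, 0.197]
ft_force: [13.4, -1.8, 5.5]
opening: 0.0203
t 23.08 th 0.401 xc -6.6 yc 1.9 zc 14.1 | yaw -0.304 roll -0.001 | F u 13.3 v 2.3 z 5.5 open 0.0203
 face top (-42.9,10.1) bot (-34.7,-9.2); front low (27.9,17.3) top (19.7,36.6) button (25.7,27.7)
  trans [ 0.093 -0.019  0.067] rot [ 0.005  0.504 -0.014]
```

```bash
python3 -m inch '[{"translation":[0.12,0,0.05],"rot":[0,0.45,0],"claw":10},{"translation":[0,0,0],"rot":[0,0,0],"claw":10},{"translation":[0,0,0],"rot":[0,0,0],"claw":10}]'
python3 - <<'E'
from h import *
cellnow();path(.30,44.2,.8,1.4)
E
```

```text
time: 23.33
position: [0.5365, 0.0388, 0.0259]
ee_rot: [0.149, 0.974, -0.025, 0.171]
ft_force: [14.4, -2.4, 4.7]
opening: 0.02
t 23.33 th 0.348 xc -7.7 yc 1.9 zc 12.3 | yaw -0.304 roll -0.002 | F u 14.5 v 2.0 z 4.7 open 0.0200
 face top (-44.2,10.2) bot (-37.0,-9.5); front low (26.9,13.7) top (19.8,33.4) button (25.2,24.2)
  trans [ 0.04  -0.019  0.06 ] rot [ 0.008  0.398 -0.016]
```

```bash
python3 -m inch '[{"translation":[0.06,0,0.07],"rot":[0,0.5,0],"claw":10},{"translation":[0,0,0],"rot":[0,0,0],"claw":10},{"translation":[0,0,0],"rot":[0,0,0],"claw":10}]'
python3 - <<'E'
from h import *
cellnow();path(.23,44.2,.8,1.4)
E
```

```text
time: 23.58
position: [0.5359, 0.0388, 0.0236]
ee_rot: [0.15, 0.978, -0.021, 0.142]
ft_force: [15.0, -2.3, 4.5]
opening: 0.0201
t 23.58 th 0.288 xc -7.7 yc 1.7 zc 10.2 | yaw -0.304 roll -0.001 | F u 15.0 v 2.3 z 4.5 open 0.0201
 face top (-44.2,10.3) bot (-38.2,-9.9); front low (27.0,9.5) top (21.0,29.6) button (25.9,20.1)
  trans [ 0.044 -0.011  0.062] rot [ 0.007  0.484 -0.019]
```

```bash
python3 -m inch '[{"translation":[0.05,0,0.07],"rot":[0,0.5,0],"claw":10},{"translation":[0,0,0],"rot":[0,0,0],"claw":10},{"translation":[0,0,0],"rot":[0,0,0],"claw":10}]'
python3 - <<'E'
from h import *
cellnow();path(.17,44,.8,1.4)
E
```

```text
time: 23.83
position: [0.5353, 0.0389, 0.0213]
ee_rot: [0.151, 0.982, -0.017, 0.113]
ft_force: [15.1, -1.8, 3.6]
opening: 0.02
t 23.83 th 0.228 xc -7.7 yc 1.6 zc 8.0 | yaw -0.305 roll -0.001 | F u 14.9 v 2.8 z 3.6 open 0.0200
 face top (-44.2,10.3) bot (-39.4,-10.1); front low (26.8,5.3) top (22.0,25.7) button (26.4,15.9)
  trans [ 0.037 -0.007  0.056] rot [ 0.007  0.486 -0.02 ]
```

```bash
python3 -m inch '[{"translation":[0.045,0,0.06],"rot":[0,0.5,0],"claw":10},{"translation":[0,0,0],"rot":[0,0,0],"claw":10},{"translation":[0,0,0],"rot":[0,0,0],"claw":10}]'
python3 - <<'E'
from h import *
cellnow();path(.11,44,.7,1.4)
E
```

```text
time: 24.08
position: [0.5345, 0.0391, 0.0193]
ee_rot: [0.151, 0.985, -0.012, 0.083]
ft_force: [14.7, -1.9, 2.8]
opening: 0.0202
t 24.08 th 0.168 xc -7.9 yc 1.6 zc 6.2 | yaw -0.305 roll -0.001 | F u 14.6 v 2.5 z 2.8 open 0.0202
 face top (-44.1,10.6) bot (-40.6,-10.1); front low (26.4,1.3) top (22.9,22.0) button (26.6,12.0)
  trans [ 0.042 -0.007  0.064] rot [ 0.008  0.487 -0.021]
```

```bash
python3 -m inch '[{"translation":[0.045,0,0.06],"rot":[0,0.5,-0.02],"claw":10},{"translation":[0,0,0],"rot":[0,0,0],"claw":10},{"translation":[0,0,0],"rot":[0,0,0],"claw":10}]'
python3 - <<'E'
from h import *
cellnow();path(.05,44,.6,1.4)
E
```

```text
time: 24.33
position: [0.5338, 0.0394, 0.0174]
ee_rot: [0.15, 0.987, -0.008, 0.054]
ft_force: [16.2, -0.4, 2.5]
opening: 0.0204
t 24.33 th 0.109 xc -8.1 yc 1.6 zc 4.3 | yaw -0.302 roll -0.001 | F u 15.6 v 4.4 z 2.5 open 0.0204
 face top (-44.0,11.0) bot (-41.7,-9.9); front low (25.9,-2.5) top (23.6,18.4) button (26.7,8.1)
  trans [ 0.049 -0.009  0.077] rot [ 0.008  0.489 -0.001]
```

```bash
python3 -m inch '[{"translation":[0.01,0,0.07],"rot":[0,0.5,0],"claw":10},{"translation":[0,0,0],"rot":[0,0,0],"claw":10},{"translation":[0,0,0],"rot":[0,0,0],"claw":10}]'
python3 - <<'E'
from h import *
cellnow();go(0,-7.8,.7,1.4)
E
```

```text
time: 24.58
position: [0.5335, 0.039, 0.0153]
ee_rot: [0.151, 0.988, -0.003, 0.024]
ft_force: [14.7, -1.4, 1.3]
opening: 0.0201
t 24.58 th 0.048 xc -7.7 yc 1.1 zc 2.3 | yaw -0.302 roll -0.000 | F u 14.4 v 3.0 z 1.3 open 0.0201
 face top (-43.1,11.1) bot (-42.1,-9.9); front low (25.8,-6.6) top (24.8,14.4) button (27.3,4.0)
  trans [0.028 0.01  0.063] rot [ 0.002  0.402 -0.004]
```

```bash
python3 -m inch '[{"translation":[0.02,0,0.06],"rot":[0,0.4,0],"claw":10},{"translation":[0,0,0],"rot":[0,0,0],"claw":10},{"translation":[0,0,0],"rot":[0,0,0],"claw":10}]'
python3 - <<'E'
from h import *
cellnow();go(0,-7.5,0,1.4)
E
```

```text
time: 24.83
position: [0.5334, 0.0391, 0.014]
ee_rot: [0.151, 0.989, 0.0, 0.001]
ft_force: [15.8, -2.8, 4.9]
opening: 0.0201
t 24.83 th 0.001 xc -7.3 yc 1.2 zc 1.0 | yaw -0.302 roll -0.000 | F u 15.9 v 2.0 z 4.9 open 0.0201
 face top (-42.3,11.5) bot (-42.3,-9.5); front low (25.7,-9.4) top (25.7,11.6) button (27.7,1.1)
  trans [0.009 0.009 0.041] rot [ 0.002  0.011 -0.004]
```

```bash
python3 -m inch '[{"translation":[-0.04,0,0.03],"rot":[0,0,0],"claw":10},{"translation":[0,0,0],"rot":[0,0,0],"claw":10},{"translation":[0,0,0],"rot":[0,0,0],"claw":10}]'
python3 - <<'E'
from h import *
cellnow();go(0,-7.5,0,1.4)
for n,(u0,v0,w,h,k) in (("side",(285,195,70,60,10)),):
    a=get_image(n)[0];im=np.clip(255*(a[...,::-1]/255)**.5,0,255).astype(np.uint8)
    cv2.imwrite(f"pics/l_{n}.png",cv2.resize(im[v0:v0+h,u0:u0+w],None,fx=k,fy=k,interpolation=cv2.INTER_CUBIC))
E
```

```text
time: 25.08
position: [0.534, 0.0389, 0.0136]
ee_rot: [0.15, 0.989, -0.0, 0.001]
ft_force: [13.2, -3.7, 8.4]
opening: 0.0202
t 25.08 th 0.002 xc -6.7 yc 1.2 zc 0.6 | yaw -0.302 roll 0.000 | F u 13.7 v 0.4 z 8.4 open 0.0202
 face top (-41.7,11.0) bot (-41.7,-10.0); front low (26.3,-9.9) top (26.3,11.1) button (28.3,0.6)
  trans [0.033 0.009 0.022] rot [-0.002  0.014  0.   ]
```

View pics/l_side.png

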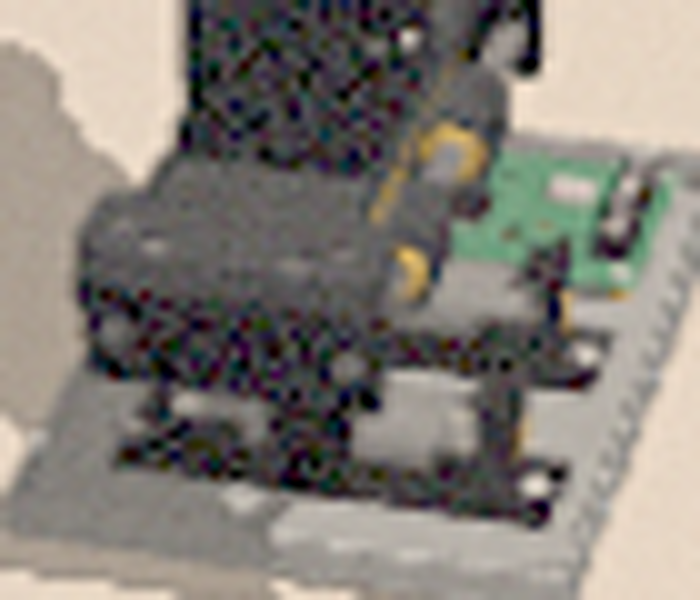

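```bash
python3 -m inch '[{"translation":[-0.1,0,0],"rot":[0,0,0],"claw":10},{"translation":[-0.06,0,0],"rot":[0,0,0],"claw":10},{"translation":[0,0,0],"rot":[0,0,0],"claw":10},{"translation":[0,0,0],"rot":[0,0,0],"claw":10}]'
python3 - <<'E'
from h import *
cellnow()
E
```

```text
time: 25.47
position: [0.5368, 0.038, 0.0133]
ee_rot: [0.15, 0.989, -0.0, -0.0]
ft_force: [9.2, -2.3, 10.0]
opening: 0.0202
t 25.47 th -0.000 xc -3.7 yc 1.2 zc 0.3 | yaw -0.301 roll 0.001 | F u 9.5 v 0.6 z 10.0 open 0.0202
 face top (-38.7,10.8) bot (-38.7,-10.2); front low (29.3,-10.2) top (29.3,10.8) button (31.3,0.3)
```

```bash
python3 -m inch '[{"translation":[-0.08,0,-0.03],"rot":[0,0,0],"claw":10},{"translation":[-0.05,0,0],"rot":[0,0,0],"claw":10},{"translation":[0,0,0],"rot":[0,0,0],"claw":10},{"translation":[0,0,0],"rot":[0,0,0],"claw":10}]'
python3 - <<'E'
from h import *
cellnow()
E
```

```text
time: 25.8
position: [0.5387, 0.0374, 0.0133]
ee_rot: [0.15, 0.989, -0.0, -0.001]
ft_force: [7.4, -1.0, 8.0]
opening: 0.0198
t 25.80 th -0.003 xc -1.7 yc 1.2 zc 0.3 | yaw -0.301 roll 0.001 | F u 7.4 v 1.2 z 8.0 open 0.0198
 face top (-36.7,10.9) bot (-36.7,-10.1); front low (31.3,-10.2) top (31.3,10.8) button (33.3,0.3)
```

```bash
python3 -m inch '[{"translation":[-0.08,0,-0.02],"rot":[0,0,0],"claw":10},{"translation":[0,0,0],"rot":[0,0,0],"claw":10},{"translation":[0,0,0],"rot":[0,0,0],"claw":10}]'
python3 - <<'E'
from h import *
cellnow()
E
python3 -m inch '[{"translation":[-0.05,0,0],"rot":[0,0,0],"claw":10},{"translation":[0,0,0],"rot":[0,0,0],"claw":10},{"translation":[0,0,0],"rot":[0,0,0],"claw":10}]'
python3 - <<'E'
from h import *
cellnow()
E
```

```text
time: 26.05
position: [0.54, 0.0369, 0.0134]
ee_rot: [0.15, 0.989, -0.0, -0.002]
ft_force: [6.1, -0.2, 5.8]
opening: 0.0202
t 26.05 th -0.004 xc -0.3 yc 1.1 zc 0.4 | yaw -0.301 roll 0.002 | F u 5.9 v 1.6 z 5.8 open 0.0202
 face top (-35.2,11.0) bot (-35.3,-10.0); front low (32.7,-10.2) top (32.8,10.7) button (34.7,0.2)
time: 26.3
position: [0.5407, 0.0367, 0.0133]
ee_rot: [0.15, 0.989, -0.001, -0.002]
ft_force: [4.5, 1.0, 6.6]
opening: 0.0205
t 26.30 th -0.005 xc 0.5 yc 1.1 zc 0.3 | yaw -0.301 roll 0.002 | F u 4.0 v 2.3 z 6.6 open 0.0205
 face top (-34.5,11.0) bot (-34.6,-10.0); front low (33.4,-10.4) top (33.5,10.6) button (35.5,0.1)
```

```bash
python3 -m inch '[{"translation":[-0.04,0,0],"rot":[0,0,0],"claw":10},{"translation":[0,0,0],"rot":[0,0,0],"claw":10},{"translation":[0,0,0],"rot":[0,0,0],"claw":10}]'
python3 - <<'E'
from h import *
cellnow()
E
python3 -m inch '[{"translation":[-0.04,0,0],"rot":[0,0,0],"claw":10},{"translation":[0,0,0],"rot":[0,0,0],"claw":10},{"translation":[0,0,0],"rot":[0,0,0],"claw":10}]'
python3 - <<'E'
from h import *
cellnow()
E
```

```text
time: 26.55
position: [0.5412, 0.0365, 0.0132]
ee_rot: [0.15, 0.989, -0.001, -0.003]
ft_force: [1.7, 0.5, 8.5]
opening: 0.0201
t 26.55 th -0.006 xc 1.0 yc 1.1 zc 0.2 | yaw -0.301 roll 0.002 | F u 1.4 v 1.0 z 8.5 open 0.0201
 face top (-34.0,10.9) bot (-34.1,-10.1); front low (33.9,-10.5) top (34.0,10.5) button (36.0,0.0)
time: 26.8
position: [0.5412, 0.0365, 0.0131]
ee_rot: [0.15, 0.989, -0.001, -0.004]
ft_force: [-2.2, 1.1, 12.1]
opening: 0.0202
t 26.80 th -0.007 xc 1.0 yc 1.1 zc 0.1 | yaw -0.300 roll 0.003 | F u -2.5 v 0.4 z 12.1 open 0.0202
 face top (-33.9,10.9) bot (-34.0,-10.1); front low (34.0,-10.6) top (34.1,10.4) button (36.0,-0.1)
```

```bash
python3 -m inch '[{"translation":[0.04,0,-0.03],"rot":[0,0.06,0],"claw":10},{"translation":[0,0,0],"rot":[0,0,0],"claw":10}]'
python3 -m inch '[{"translation":[0,0,0],"rot":[0,0,0],"claw":22},{"translation":[0,0,0],"rot":[0,0,0],"claw":27},{"translation":[0,0,0],"rot":[0,0,0],"claw":36},{"translation":[0,0,0],"rot":[0,0,0],"claw":36},{"translation":[0,0,0],"rot":[0,0,0],"claw":36}]'
python3 - <<'E'
from h import *
cellnow()
E
```

```text
time: 26.97
position: [0.5408, 0.0363, 0.0134]
ee_rot: [0.15, 0.989, -0.0, -0.007]
ft_force: [3.4, 0.8, 5.3]
opening: 0.0202
time: 27.38
position: [0.5389, 0.0356, 0.0121]
ee_rot: [0.15, 0.989, -0.001, -0.009]
ft_force: [-0.5, -1.3, 0.1]
opening: 0.0344
t 27.38 th -0.017 xc -0.8 yc -0.5 zc -0.9 | yaw -0.301 roll 0.004 | F u -0.1 v -1.4 z 0.1 open 0.0344
 face top (-35.6,10.2) bot (-36.0,-10.8); front low (32.0,-11.9) top (32.4,9.1) button (34.2,-1.5)
```

```bash
python3 -m inch '[{"translation":[0,0.03,-0.3],"rot":[0,0,0],"claw":36},{"translation":[0,0,-0.6],"rot":[0,0,0],"claw":36},{"translation":[0,0,-1],"rot":[0,0,0],"claw":36},{"translation":[0,0,-1],"rot":[0,0,0],"claw":36},{"translation":[0,0,-1],"rot":[0,0,0],"claw":36},{"translation":[0,0,-1],"rot":[0,0,0],"claw":36},{"translation":[0,0,-1],"rot":[0,0,0],"claw":36},{"translation":[0,-1,-0.5],"rot":[0,0,0],"claw":36},{"translation":[0,-1,0],"rot":[0,0,0],"claw":36},{"translation":[0,-1,0],"rot":[0,0,0],"claw":36},{"translation":[0,-1,0],"rot":[0,0,0],"claw":36},{"translation":[0,-1,0],"rot":[0,0,0],"claw":36},{"translation":[0,-1,0],"rot":[0,0,0],"claw":36},{"translation":[0,-1,0],"rot":[0,0,0],"claw":36},{"translation":[0,-1,0],"rot":[0,0,0],"claw":36},{"translation":[0,-1,0],"rot":[0,0,0],"claw":36},{"translation":[0,0,0],"rot":[0,0,0],"claw":36}]'
python3 - <<'E'
from h import *
cellnow()
for n,(u0,v0,w,h,k) in (("top",(255,195,65,70,8)),("side",(285,195,70,60,10))):
    a=np.mean([get_image(n)[0].astype(float) for i in range(3)],0);np.save(f"pics/fin_{n}.npy",a[...,::-1])
    im=np.clip(255*(a[...,::-1]/255)**.5,0,255).astype(np.uint8)
    cv2.imwrite(f"pics/m_{n}.png",cv2.resize(im[v0:v0+h,u0:u0+w],None,fx=k,fy=k,interpolation=cv2.INTER_CUBIC))
E
```

```text
time: 28.8
position: [0.4737, -0.1837, 0.1738]
ee_rot: [0.153, 0.988, -0.002, -0.008]
ft_force: [0.2, -0.4, -0.9]
opening: 0.0356
t 28.80 th -0.016 xc 2.2 yc -229.2 zc 160.8 | yaw -0.307 roll 0.006 | F u 0.3 v -0.4 z -0.9 open 0.0356
 face top (-32.6,171.9) bot (-33.0,150.9); front low (35.0,149.8) top (35.4,170.8) button (37.2,160.2)
```

View pics/m_top.png

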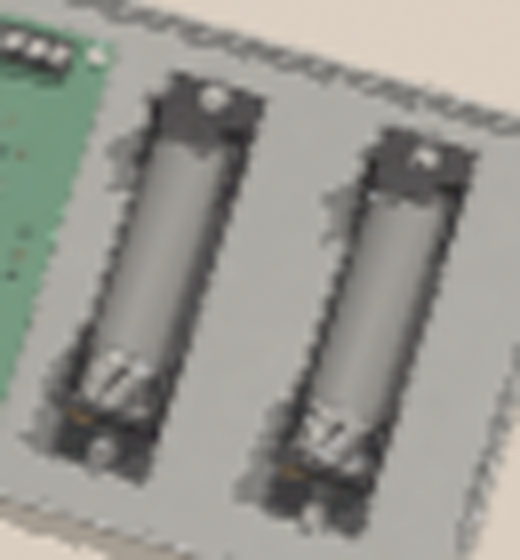

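View pics/m_side.png

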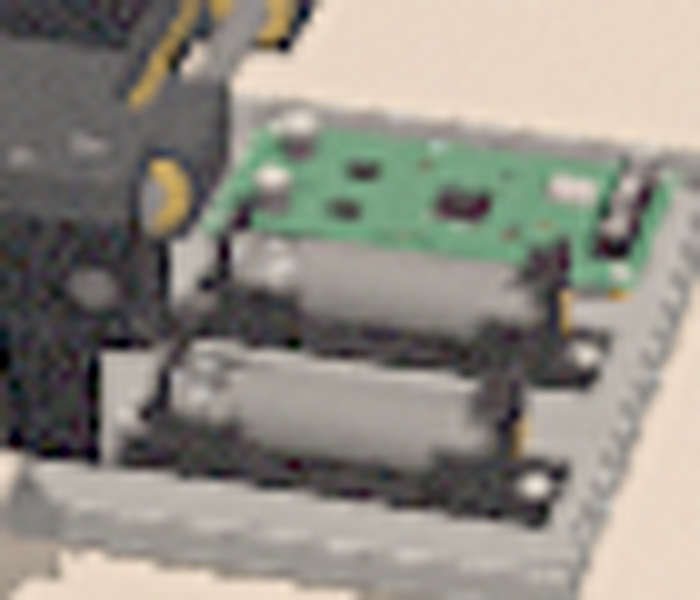

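Both pictures show the new cell lying like its neighbour: in the top view it runs from (395,200) to (335,410), under the lip with the spring at its lower end. A quick depth comparison of the two cells along their length, and a check of the bystanders:

Run:
```python
from h import *
Ds=[get_image("top") for i in range(4)]
D=np.median([d for _,d in Ds],0);im=Ds[0][0]
A=np.load("pics/avg_top.npy")[...,::-1]
f=lambda u,v:(u/8+255-.5,v/8+195-.5)
for nm,a,b in(("loaded",(185,170),(130,340)),("new",(410,220),(345,400))):
    z=[]
    for t in np.linspace(0,1,6):
        u,v=f(*(np.array(a)*(1-t)+np.array(b)*t));zz=[dep("top",u+i,v+j,D)[2]*1e3 for i in(-1,0,1) for j in(-1,0,1)]
        z.append(np.median(zz).round(1))
    print(nm,z)
df=np.abs(im.astype(float)-A).max(-1);df=cv2.GaussianBlur(df,(5,5),0)
m=(df>40).astype(np.uint8);n,l,st,_=cv2.connectedComponentsWithStats(m)
print([tuple(s) for s in st[1:] if s[4]>8])
cv2.imwrite("pics/z.png",im[...,::-1])
```

```text
loaded [np.float64(31.9), np.float64(32.3), np.float64(32.0), np.float64(30.5), np.float64(32.6), np.float64(32.6)]
new [np.float64(31.0), np.float64(32.4), np.float64(32.5), np.float64(32.3), np.float64(32.7), np.float64(33.0)]
[(np.int32(356), np.int32(179), np.int32(124), np.int32(301), np.int32(13395)), (np.int32(430), np.int32(186), np.int32(19), np.int32(37), np.int32(108)), (np.int32(461), np.int32(191), np.int32(33), np.int32(152), np.int32(1426)), (np.int32(296), np.int32(220), np.int32(14), np.int32(25), np.int32(185)), (np.int32(429), np.int32(227), np.int32(17), np.int32(9), np.int32(93)), (np.int32(252), np.int32(267), np.int32(133), np.int32(86), np.int32(5942)), (np.int32(604), np.int32(376), np.int32(36), np.int32(60), np.int32(1418)), (np.int32(247), np.int32(408), np.int32(34), np.int32(72), np.int32(1485)), (np.int32(374), np.int32(408), np.int32(17), np.int32(53), np.int32(603)), (np.int32(266), np.int32(460), np.int32(14), np.int32(10), np.int32(74)), (np.int32(352), np.int32(461), np.int32(22), np.int32(19), np.int32(246)), (np.int32(314), np.int32(476), np.int32(20), np.int32(4), np.int32(70))]
```

View pics/z.png

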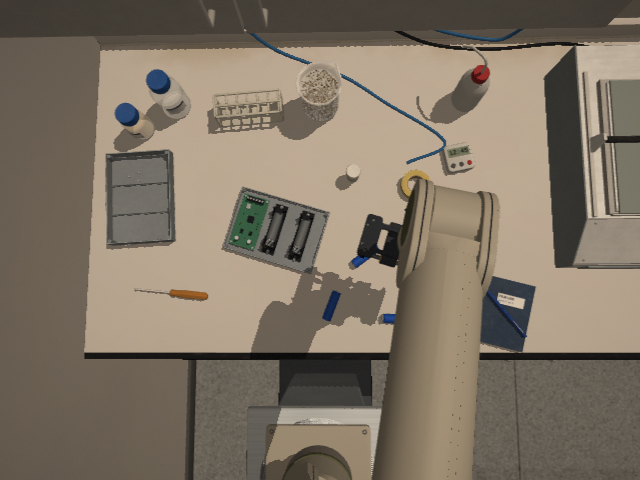

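The new cell's top is at 31–33 mm all along, the same as its neighbour. Jar, screwdriver and the visible part of the tape roll are where they were. Handing in.

```bash
python3 -c "
from cell import *
print(get_obs()['time']);print(sign_off())"
```

```text
29.3
the job is handed in; nothing more can be done
None
```

The fresh cell is seated in the empty holder: lying level, button end under the lip, spring against its flat end. I handed in at 29.3 s; no verdict is reported.

**How it went**
- **Grip:** my first grip ran joint 7 to its limit at 24° of tilt. I put the cell back in its groove and gripped it again with the gripper turned by half a turn.
- **Press and roll:** I felt for the spring with the cell tilted 29°, which put the holder about 4 mm nearer the robot than the pictures suggested. I rolled the button end down with the force mostly between 13 and 15 N, peaking at 15.9 N (solid is 16.8 N). I then let the cell forward until the button met the wall, and released it.

**Last checks**
- **Seating:** in both views the cell looks like its neighbour. Depth along its top reads 31–33 mm, against 30.5–32.6 mm for the neighbour; both should be 33.5 mm, which is within the depth noise.
- **Bystanders:** the jar, the screwdriver and the visible part of the tape roll are where they started. The arm hid the rest of the roll in the last picture.

**What disagreed**
- While pressing, the cell moved about 1.7 mm sideways. I put that down to rubbing on the spring, but did not confirm it.
- At the end of the roll the force was about 2 N above what the position implied, so the cell may have slipped 1–2 mm in the grip.
- While the cell went forward I pressed it on its pads with up to about 12 N.

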